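# Shut and latch the steel tool chest

## Task

Shut the lid of the steel tool chest, hook the wire loop of its draw latch over the keeper on the lid, and push the latch lever down until it snaps over centre and lies home against the chest, clamping the lid. Leave the other things on the bench where they are.

Things in the scene. Friction and masses are not known exactly. Their poses are not given: they have to be found in the camera images.
- case: Dark steel tool chest, fixed on the bench: 340 mm wide (its y), 190 deep (its x), 160 tall when shut (body rim at 135 mm, lid 25). Origin: centre of its underside, z up. The front face (latch at the middle of its width) looks to its -x, at x = -95 mm; lid hinge along y at x = +95, z = 135 mm. In these notes u = distance out of the front face.
- lid (a joint): Lid angle, rad: 0 shut, grows as the front edge rises, to 1.6. Stiff hinge: the lid stays where it is left; about 1 to 7 N down at the front edge shuts it. A carrying handle 25 mm high and 120 mm wide stands across the middle of its top, 85 mm before the hinge.
- lid_edge (a point): Middle of the front edge of the lid's flat top, right above the keeper, 25 mm above and 191 mm before the hinge line in the lid's own frame; its z is the normal of the lid's top.
- keeper: The keeper, a 22 mm wide steel catch on the lid's front: a ledge standing 19 mm out with an upturned lip, 3 mm thick and 7 mm high, at its outer end. The loop's bar drops into the trough behind the lip. Lid shut: ledge top at z = 146 mm, lip top at 153 mm over the bench, lip from u = 16 to 19 mm. Its origin is on the hinge line (use keeper_seat).
- keeper_seat (a point): On the keeper: where the centre of the loop's bar sits when clamped, against the lip. Lid shut: u = 13.5 mm, z = 148.5 mm. Axes as the chest's while the lid is shut: x inward, z up. A hooked bar has its centre behind the lip and less than 4 mm above this point.
- lever (a joint): Latch lever angle, rad: 0 home (pointing down before the chest, 4 degrees inward), grows as its tip swings out and up; 1.64 is straight out, stop at 2.3. Friction 0.045 N m: stays put, sagging very slowly. Loop lifted with it, the bar clears the lip above about 1.7. Loop hooked: tightens below about 1.0, dead centre near 0.35, then snaps home; about 3 to 6 N at the tip.
- lever_pivot (a point): Axis of the latch lever, parallel to the chest's y: u = 24 mm, z = 112 mm, fixed on the chest.
- lever_tip (a point): Middle of the free end of the lever, 45 mm from its pivot. The lever is a 4 mm plate, 14 mm wide at the pivot and 36 mm wide over its outer 20 mm.
- loop: The latch's loop of 5 mm wire: two legs 34 mm apart and a bar across the end, 50 mm wide over its round 8 mm heads; the bar turns freely in the legs. Swings freely about a pin on the lever, 14 mm from the lever's pivot; bar 49 mm from it (springs let it stretch to 55: 10 N plus 5 N/mm). At first it lies on the lever's upper side, 12 degrees off, bar 18 mm past its tip. Origin: pin; z along legs.
- loop_bar (a point): Middle of the loop's cross bar (centre of the wire), parallel to the chest's y; its z points from the loop's pin to the bar.
- wrench: A loose steel wrench 190 mm long lying on the bench: leave it alone.
- tape: A loose roll of black tape, 100 mm across and 24 mm high, flat on the bench: leave it alone.
- can: A plain aluminium can, 66 mm across and 150 mm tall, standing on the bench: leave it alone.

How it is judged:
By the outcome, as a careful person would: the job done as asked, in the order asked, and still so for the second after the job is handed in, with the robot touching nothing.
It also fails if it takes over 58 s, if anything falls off the work surface, if the arm or the gripper's body presses on something with over 40 N, if the wrist force passes 120 N, or if a joint passes its speed limit or range.

## Robot

A 6-joint arm with a two-finger parallel gripper is mounted at the origin on the work surface. World frame = base frame: x ahead of the robot, y to its left, z up, the work surface at z = 0. Lengths are in m, angles in rad, forces in N, time in s.
With the tool pointing down it reaches from about 0.375 to 0.9 m from the base axis. Payload 3.1 kg.
Tool frame: the origin (TCP) lies midway between the tips of the shut fingers; the grasp point (between the pads) lies manip.grip_depth behind it (manip.grip_depth is the distance from the TCP to the grasp point, in m); z points along the fingers, y is the direction in which the jaws open and shut (so a half turn about z gives the same grasp; the last joint's range is limited). The gripper opens to 85 mm and grips with 20 to 120 N. Pads are 22 mm wide; open, the fingers measure 114 mm over their backs; the gripper's body (76 mm by 85 mm) begins 54 mm behind the grasp point. The pads swing forward as they close: fully open they stand 13 mm farther back than shut.
Start: joints at [1.026, 0.527, 1.433, -0, 1.181, -0.178], TCP at [0.224, 0.584, 0.231] pointing down, gripper open.
Joint ranges: [-3.08, 3.08], [-0.75, 2.2], [0.22, 2.44], [-1.43, 4.57], [0, 2.65], [-2.85, 2.85]. Speed limits (rad/s): [2.79, 2.79, 3.14, 3.14, 3.14, 3.14].

## Interface

Orientations are given as a unit quaternion [x, y, z, w].
In Python, from station import manip, vision gives the robot as it stands.
- The arm moves only by the shell command python3 -m crank 'ROWS' [FORCE]. ROWS is JSON, a list of rows, each an object with "grip": the closure, from 0 (fully open) to 1 (shut); "offset": the shift along the tool's x, y, z in mm, a list of three; "angular": the turn, a rotation vector about the tool's x, y, z in degrees, a list of three. A call has 1 to 10 rows; each row is the pose to reach, as a shift and turn from the pose commanded when the call began, along the tool's axes at that moment; what a row does not reach only later rows make up. A row lasts 1/10 s, in which the tool goes at most 50 mm and 8.59 degrees, less where a joint would pass 70% of its speed; a pose out of reach is approached as far as the arm can. A call with a gripper value outside its range is refused whole. The fingers move at their own pace and stop on an object; FORCE is the grip in N (left out, the last holds). Time passes only in rows, so rows that repeat a pose let the fingers close. It gives the time, the measured TCP pose, the force and the opening at its end, in the units of the state.
- manip.sense(): the state, without advancing time (a new reading comes with each control period).
- vision.snapshot(name): name is "scene" or "top" or "wrist"; returns a dict with "pixels" (384x512x3 uint8, red, green, blue), "intrinsics" (3x3 intrinsics, pixels), "dist" ([k1, k2, p1, p2, k3] as OpenCV has them; the pictures are not rectified), "R" (3x3) and "t" (3): a world point X has camera coordinates R X + t. Camera axes: x right, y down, z forward; pixel columns grow to the right and rows downward; lengths in m; the calibration is good to about 2 mm. A picture is of the moment at which its call begins. There is no depth.
- manip.sign_off(): hands the job in, once; it reports no verdict.
The state is a dict: "t": time; "q": joint angles; "qd": joint speeds; "tau": joint torques, N m; "tcp_pos": TCP position; "tool_rot": TCP orientation; "force": force on the tool from outside, world axes, zero at the start; "ft_torque": the same for the moment, N m; "finger_gap": opening from 0.0 (shut) to 1.0 (fully open).
Only numpy, scipy, OpenCV 4.12 (cv2) and the standard library are available. Lean on these libraries where they do the work, as an engineer would, in place of code of your own. Each camera call takes 0.05 s, during which the arm holds its last target.

## Working session

There is one attempt and no reset: what is moved stays moved. The work goes in short steps, Python scripts to look and compute and a shell command to move; the robot and the scene stay as the last step left them, time stands still between calls to the robot, and variables do not carry over. Pictures are saved under pics/ and viewed, and the job is handed in when it is done.

```bash
ls; mkdir -p pics; python3 - <<'E'
from station import manip, vision
import cv2, numpy as np
print(manip.sense(), manip.grip_depth)
for n in ("scene","top","wrist"):
    s=vision.snapshot(n)
    cv2.imwrite(f"pics/{n}0.png",s["pixels"][:,:,::-1])
    print(n,s["intrinsics"].tolist(),s["dist"],s["R"].tolist() if hasattr(s["R"],'tolist') else s["R"],s["t"])
E
```

```text
pics
{'t': 0.0, 'q': array([ 1.02646086e+00,  5.28473818e-01,  1.43394400e+00, -1.49365935e-05,
        1.18138786e+00, -1.78497418e-01]), 'qd': array([-0.0008418 ,  0.00034768,  0.00093423,  0.00076737,  0.00017992,
       -0.00297396]), 'tau': array([ 2.69948550e-04, -4.42362750e+01, -1.78022057e+01, -2.31788899e-04,
        8.65626993e-03,  1.08511497e-05]), 'tcp_pos': array([0.22316991, 0.58300973, 0.23031566]), 'tool_rot': array([ 1.81897764e-01,  9.83316825e-01, -1.03746880e-03, -3.84801831e-04]), 'force': array([-0.1002008 , -0.12523655, -0.87447494]), 'ft_torque': array([-0.01694491,  0.01885896, -0.02981182]), 'finger_gap': 1.002997906143747} 0.0187
scene [[388.4832690598107, 0.0, 252.4231329302881], [0.0, 388.4832690598107, 196.1358992489088], [0.0, 0.0, 1.0]] [-0.13345022  0.          0.          0.          0.        ] [[0.7878357408274629, -0.6157413969995142, 0.013318314305115505], [-0.4866449189362636, -0.635620662918126, -0.5993021739865793], [0.3774805536029118, 0.465670382236845, -0.8004120980838747]] [-0.44557188  0.31041151  0.7619165 ]
top [[353.7320065652723, 0.0, 258.27760736696376], [0.0, 353.7320065652723, 195.79452505489022], [0.0, 0.0, 1.0]] [-0.02082261  0.          0.          0.          0.        ] [[-0.01539616569710509, -0.9997806092162308, 0.014201813864754147], [-0.9987445232686196, 0.014699960612485186, -0.047888290833233836], [0.047669018479136877, -0.014921279878523135, -0.9987517309542058]] [-0.04718387  0.51936539  0.89002598]
wrist [[264.90848946790305, 0.0, 253.53499270208744], [0.0, 264.90848946790305, 187.34345277054877], [0.0, 0.0, 1.0]] [-0.02879  0.       0.       0.       0.     ] [[0.35735372597809945, 0.9339665814817383, -0.002176971494234699], [0.8901216984382688, -0.33987017097996164, 0.3035978077118232], [0.2828103189399974, -0.11042957734850235, -0.9527977917416108]] [-0.62328915 -0.03744269  0.38086111]
```

View pics/scene0.png

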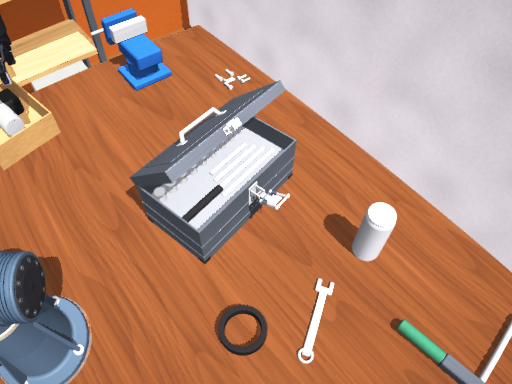

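View pics/top0.png

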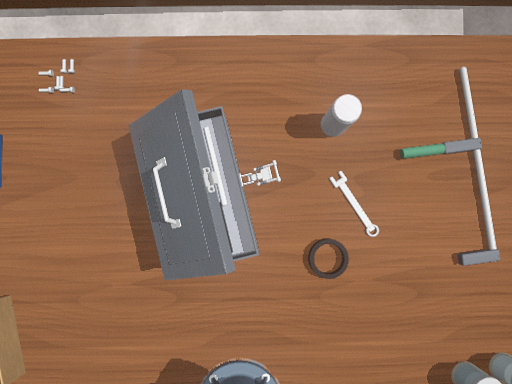

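View pics/wrist0.png

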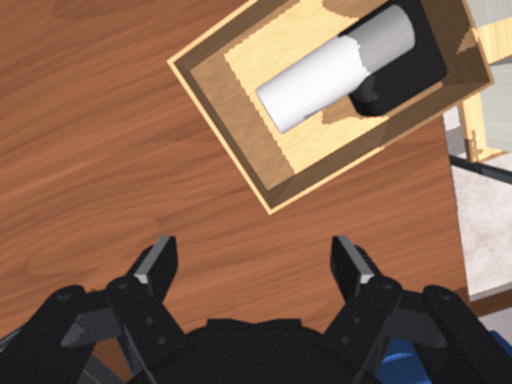

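```bash
cat > h.py <<'E'
from station import manip, vision
import cv2, numpy as np
from scipy.spatial.transform import Rotation as Ro
def snap(n,name):
    s=vision.snapshot(n); cv2.imwrite(f"pics/{name}.png",s["pixels"][:,:,::-1])
    np.savez(f"pics/{name}.npz",**{k:np.array(s[k]) for k in s}); return s
def load(name): return dict(np.load(f"pics/{name}.npz"))
def crop(name,x0,x1,y0,y1,k):
    im=cv2.imread(f"pics/{name}.png")[y0:y1,x0:x1]
    im=cv2.resize(im,None,fx=k,fy=k,interpolation=cv2.INTER_CUBIC)
    for c in range((x0//10+1)*10,x1,10):
        cv2.putText(im,str(c),((c-x0)*k,8),0,.3,(0,255,255),1); cv2.line(im,((c-x0)*k,10),((c-x0)*k,14),(0,255,255),1)
    for c in range((y0//10+1)*10,y1,10):
        cv2.putText(im,str(c),(0,(c-y0)*k+3),0,.3,(0,255,255),1)
    cv2.imwrite(f"pics/{name}_c{x0}_{y0}.png",im)
def ray(s,px):
    u=cv2.undistortPoints(np.array([[px]],float),s["intrinsics"],s["dist"])[0,0]
    d=s["R"].T@np.array([u[0],u[1],1]); return -s["R"].T@s["t"], d/np.linalg.norm(d)
def plane(s,px,z):
    o,d=ray(s,px); return o+d*(z-o[2])/d[2]
def tri(*sp):
    A=np.zeros((3,3));b=np.zeros(3);L=[]
    for s,p in sp:
        o,d=ray(s,p);M=np.eye(3)-np.outer(d,d);A+=M;b+=M@o;L.append((o,M))
    x=np.linalg.solve(A,b); return x,[round(float(np.linalg.norm(M@(x-o)))*1e3,1) for o,M in L]
def proj(s,X):
    return cv2.projectPoints(np.array([X],float),cv2.Rodrigues(s["R"])[0],s["t"],s["intrinsics"],s["dist"])[0][0,0]
E
python3 - <<'E'
from h import *
snap("scene","s1");snap("top","t1")
crop("s1",125,305,75,265,4);crop("t1",120,290,80,285,4)
crop("t1",195,295,150,200,8);crop("s1",210,310,110,220,6)
E
```

```text
(no output)
```

View pics/s1_c125_75.png

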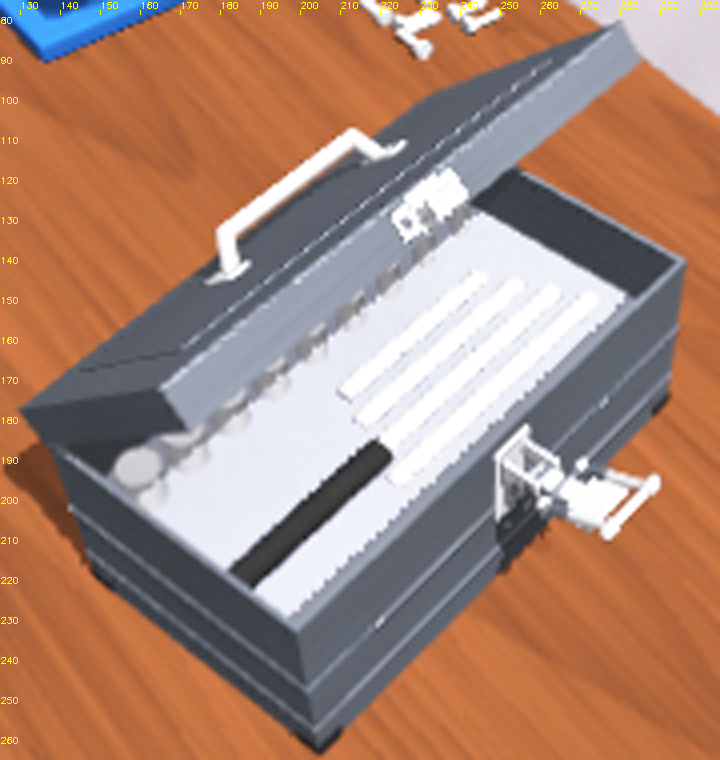

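View pics/t1_c120_80.png

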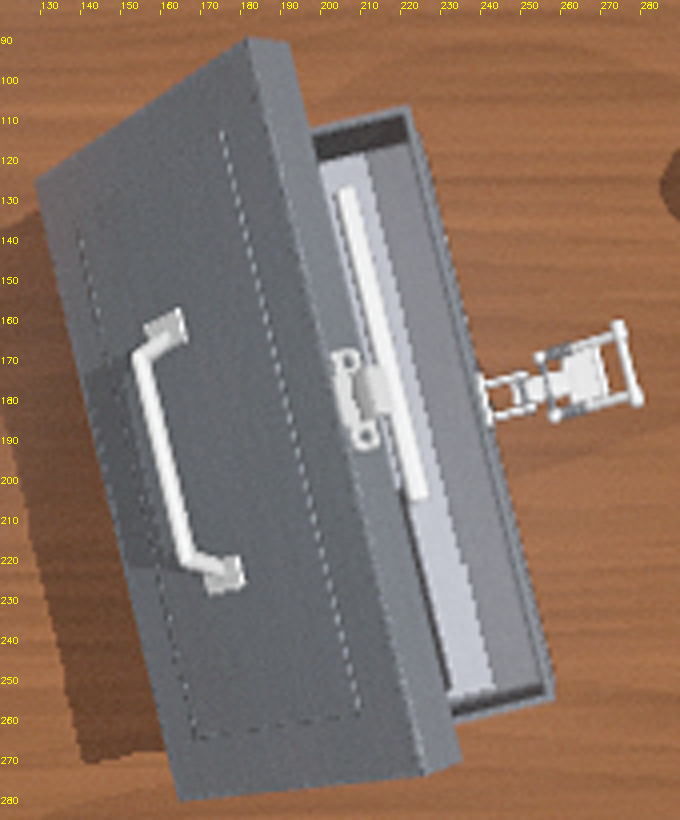

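View pics/t1_c195_150.png

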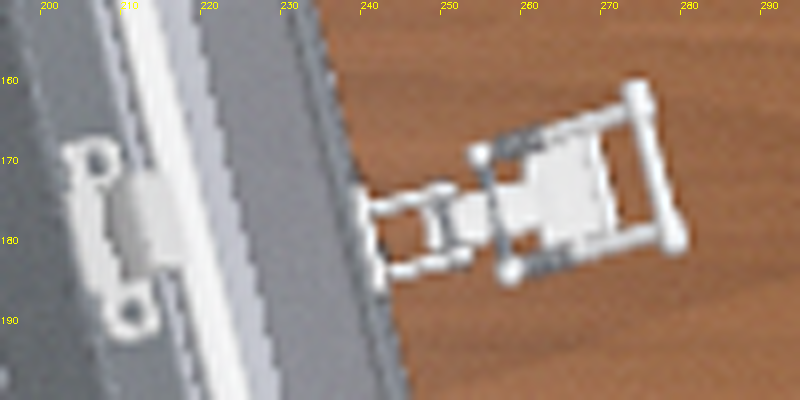

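View pics/s1_c210_110.png

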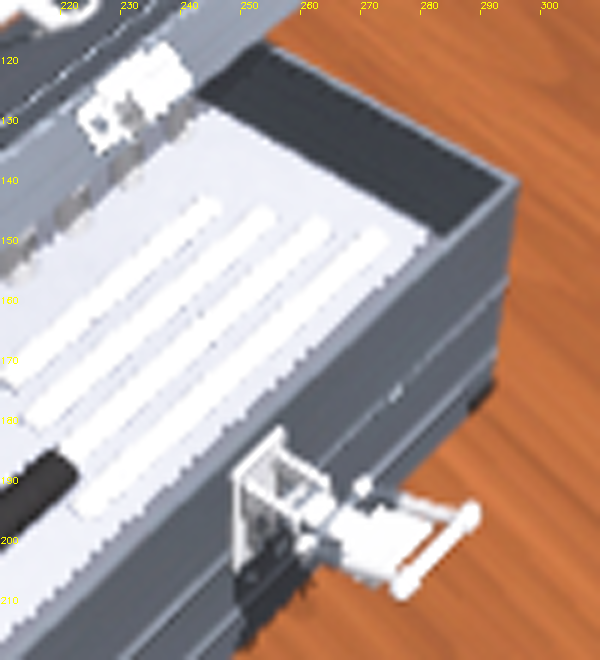

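```bash
python3 - <<'E'
from h import *
s,t=load("s1"),load("t1")
P={}
for n,a,b in [("rimF",(222,107),(295,140.5)),("rimN",(258,254.5),(199,232.5)),("barF",(274,162),(287,195)),("barN",(279,179.5),(275.5,208)),
 ("lidN",(225,273),(165,172)),("lidF",(181.5,90),(278.5,81)),("lidbN",(235,270),(172,182)),("pinF",(254.3,169),(270.5,191)),("lidbF",(192,91),(284,88.5))]:
    P[n],e=tri((t,a),(s,b)); print(n,P[n].round(4),e)
w=P["rimF"]-P["rimN"]; print("width",np.linalg.norm(w)); yaw_y=np.degrees(np.arctan2(w[1],w[0]));print(yaw_y)
E
```

```text
rimF [0.712  0.0244 0.1375] [0.4, 0.4]
rimN [ 0.3857 -0.0514  0.138 ] [1.5, 1.5]
barF [ 0.5869 -0.0891  0.1399] [0.4, 0.4]
barN [ 0.5476 -0.0992  0.1371] [0.5, 0.5]
lidN [0.3702 0.0097 0.2785] [1.2, 1.2]
lidF [0.7008 0.086  0.2797] [0.1, 0.1]
lidbN [ 0.3727 -0.0072  0.265 ] [0.8, 0.8]
pinF [ 0.5759 -0.0464  0.1184] [1.9, 1.9]
lidbF [0.7026 0.0686 0.2692] [0.1, 0.1]
width 0.3349877896556884
13.0641664069801
```

```bash
cat >> h.py <<'E'
M=np.array([.5489,-.0135,0]); a=np.radians(13.05)
no=np.array([np.sin(a),-np.cos(a),0]); l=np.array([np.cos(a),np.sin(a),0])
def W(u,z,lat=0): return M+no*u/1e3+l*lat/1e3+np.array([0,0,z/1e3])
def chest(X): X=np.array(X)-M; return (np.array([X@no,X[2],X@l])*1e3).round(1)   # u,z,lat
def rot(tau,flip=0):
    tau=np.radians(tau); zt=np.array([0,0,-np.cos(tau)])-no*np.sin(tau); x=-l if not flip else l
    return Ro.from_matrix(np.c_[x,np.cross(zt,x),zt])
def go(*tg,R0=None):
    s=manip.sense(); R=Ro.from_quat(s["tool_rot"])
    print("t",round(s["t"],2),"uzl",chest(s["tcp_pos"]),"F",s["force"].round(1),"gap",round(s["finger_gap"],2),"q",s["q"].round(2))
    for u,z,lat,tau in tg:
        print((u,z,lat,tau),"offset",R.inv().apply((W(u,z,lat)-s["tcp_pos"])*1e3).round(1).tolist(),"ang",np.degrees((R.inv()*rot(tau)).as_rotvec()).round(1).tolist())
E
python3 - <<'E'
from h import *
X=np.array([.2232,.583,.2303]); c=chest(X); print(c)
go((c[0],380,c[2],0),(-82,380,0,0),(-82,300,0,0))
E
```

```text
[-654.6  230.3 -182.6]
t 0.25 uzl [-655.   230.8 -182.4] F [0.6 0.5 0.7] gap 1.0 q [ 1.03  0.53  1.43 -0.    1.18 -0.18]
(np.float64(-654.6), 380, np.float64(-182.6), 0) offset [0.0, -0.6, -149.2] ang [-0.1, -0.0, -34.0]
(-82, 380, 0, 0) offset [-471.6, -373.1, -148.9] ang [-0.1, -0.0, -34.0]
(-82, 300, 0, 0) offset [-471.6, -373.0, -68.9] ang [-0.1, -0.0, -34.0]
```

```bash
python3 -m crank '[{"grip":1,"offset":[0,0,-50],"angular":[0,0,0]},{"grip":1,"offset":[0,0,-100],"angular":[0,0,0]},{"grip":1,"offset":[0,0,-149],"angular":[0,0,0]},{"grip":1,"offset":[-40,-31,-149],"angular":[0,0,-8]},{"grip":1,"offset":[-79,-62,-149],"angular":[0,0,-16]},{"grip":1,"offset":[-118,-93,-149],"angular":[0,0,-24]},{"grip":1,"offset":[-157,-124,-149],"angular":[0,0,-32]},{"grip":1,"offset":[-196,-155,-149],"angular":[0,0,-34]},{"grip":1,"offset":[-235,-186,-149],"angular":[0,0,-34]},{"grip":1,"offset":[-274,-217,-149],"angular":[0,0,-34]}]' 40; python3 - <<'E'
from h import *
go((-82,380,0,0),(-82,300,0,0))
E
```

```text
t: 1.25
tcp_pos: [0.3996, 0.2857, 0.3804]
tool_rot: [-0.114, 0.994, 0.0, 0.0]
force: [0.9, 1.8, 0.5]
finger_gap: -0.002
t 1.25 uzl [-325.2  380.4  -77.9] F [0.9 1.8 0.5] gap -0.0 q [ 0.39  0.19  1.54 -0.    1.41 -1.41]
(-82, 380, 0, 0) offset [-77.8, -243.2, 0.4] ang [0.0, 0.0, 0.0]
(-82, 300, 0, 0) offset [-77.8, -243.2, 80.4] ang [0.0, 0.0, 0.0]
```

```bash
python3 -m crank '[{"grip":1,"offset":[-15,-47,0],"angular":[0,0,0]},{"grip":1,"offset":[-30,-94,0],"angular":[0,0,0]},{"grip":1,"offset":[-45,-141,0],"angular":[0,0,0]},{"grip":1,"offset":[-60,-188,0],"angular":[0,0,0]},{"grip":1,"offset":[-73,-230,0],"angular":[0,0,0]},{"grip":1,"offset":[-77,-242,30],"angular":[0,0,0]},{"grip":1,"offset":[-77,-242,70],"angular":[0,0,0]},{"grip":1,"offset":[-77,-242,80],"angular":[0,0,0]},{"grip":1,"offset":[-77,-242,80],"angular":[0,0,0]}]' 40; python3 - <<'E'
from h import *
T=[]
for al in (.72,.6,.48,.36,.24,.12,0,-.02):
    A=165;T.append((-190+A*np.cos(al)-25*np.sin(al)+0,135+A*np.sin(al)+25*np.cos(al),0,0))
go(*T)
snap("scene","s2");snap("top","t2"); snap("wrist","w2")
E
```

```text
t: 2.15
tcp_pos: [0.5274, 0.0693, 0.2988]
tool_rot: [-0.114, 0.994, 0.0, -0.002]
force: [0.2, 0.4, 0.5]
finger_gap: -0.001
t 2.15 uzl [-85.5 298.8  -2.2] F [0.2 0.4 0.5] gap -0.0 q [-0.08  0.33  1.58  0.    1.24 -1.88]
(np.float64(-82.43667149103915), np.float64(262.5936141038154), 0, 0) offset [-2.4, -3.1, 36.2] ang [0.1, -0.3, -0.0]
(np.float64(-67.93568537477894), np.float64(248.79939848292278), 0, 0) offset [-2.4, -17.6, 49.9] ang [0.1, -0.3, -0.0]
(np.float64(-55.19031712995519), np.float64(233.36843703382675), 0, 0) offset [-2.5, -30.4, 65.4] ang [0.1, -0.3, -0.0]
(np.float64(-44.383879925018), np.float64(216.5226690823382), 0, 0) offset [-2.6, -41.2, 82.2] ang [0.1, -0.3, -0.0]
(np.float64(-35.67179981009347), np.float64(198.50438273177795), 0, 0) offset [-2.7, -50.0, 100.2] ang [0.1, -0.3, -0.0]
(np.float64(-29.17938026633505), np.float64(179.57273009901837), 0, 0) offset [-2.8, -56.5, 119.1] ang [0.1, -0.3, -0.0]
(np.float64(-25.0), np.float64(160.0), 0, 0) offset [-2.9, -60.7, 138.7] ang [0.1, -0.3, -0.0]
(np.float64(-24.533032232681332), np.float64(156.6952201622645), 0, 0) offset [-2.9, -61.2, 142.0] ang [0.1, -0.3, -0.0]
```

View pics/s2.png

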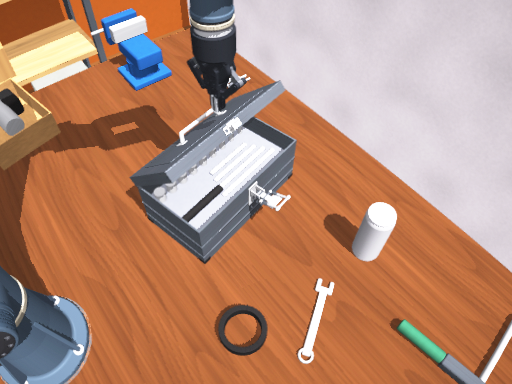

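View pics/w2.png

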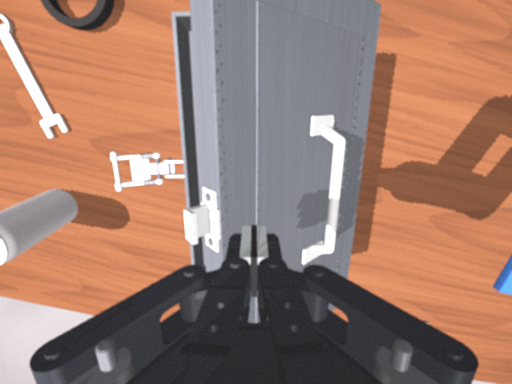

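```bash
python3 -m crank '[{"grip":1,"offset":[-2.5,-5,36],"angular":[0,0,0]},{"grip":1,"offset":[-2.5,-11,43],"angular":[0,0,0]},{"grip":1,"offset":[-2.5,-18,50],"angular":[0,0,0]},{"grip":1,"offset":[-2.5,-24,58],"angular":[0,0,0]},{"grip":1,"offset":[-2.5,-30,66],"angular":[0,0,0]},{"grip":1,"offset":[-2.5,-36,74],"angular":[0,0,0]},{"grip":1,"offset":[-2.5,-41,82],"angular":[0,0,0]},{"grip":1,"offset":[-2.5,-46,91],"angular":[0,0,0]},{"grip":1,"offset":[-2.5,-50,100],"angular":[0,0,0]},{"grip":1,"offset":[-2.5,-53,109],"angular":[0,0,0]}]'; python3 - <<'E'
from h import *
go((-25,162,0,0))
snap("scene","s3")
E
```

```text
t: 3.3
tcp_pos: [0.5436, 0.0173, 0.1906]
tool_rot: [-0.114, 0.994, -0.0, 0.0]
force: [0.3, 0.1, 1.7]
finger_gap: 0.003
t 3.3 uzl [-31.2 190.6   1.8] F [0.3 0.1 1.7] gap 0.0 q [-0.17  0.47  1.68 -0.    0.99 -1.97]
(-25, 162, 0, 0) offset [1.8, -6.1, 28.6] ang [-0.1, 0.0, -0.0]
```

View pics/s3.png

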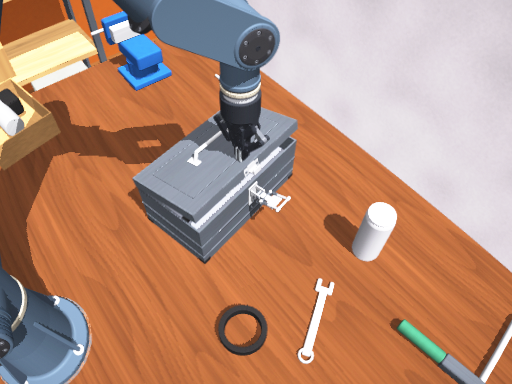

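Works; the lid is nearly shut. Continue, gently at the end.

```bash
python3 -m crank '[{"grip":1,"offset":[0,-2,9],"angular":[0,0,0]},{"grip":1,"offset":[0,-4,18],"angular":[0,0,0]},{"grip":1,"offset":[0,-5,24],"angular":[0,0,0]},{"grip":1,"offset":[0,-6,28],"angular":[0,0,0]},{"grip":1,"offset":[0,-6,30],"angular":[0,0,0]},{"grip":1,"offset":[0,-6,31],"angular":[0,0,0]}]'; python3 - <<'E'
from h import *
go((-25,158,0,0))
E
```

```text
t: 3.95
tcp_pos: [0.5444, 0.0122, 0.1601]
tool_rot: [-0.114, 0.994, -0.0, -0.0]
force: [-0.3, -0.9, 0.8]
finger_gap: 0.001
t 3.95 uzl [-26.1 160.1   1.4] F [-0.3 -0.9  0.8] gap 0.0 q [-0.18  0.52  1.7  -0.    0.92 -1.98]
(-25, 158, 0, 0) offset [1.4, -1.1, 2.1] ang [-0.0, -0.0, 0.0]
```

```bash
python3 -m crank '[{"grip":1,"offset":[0,0,1],"angular":[0,0,0]},{"grip":1,"offset":[0,0,2],"angular":[0,0,0]},{"grip":1,"offset":[0,0,3],"angular":[0,0,0]}]'; python3 - <<'E'
from h import *
go((-26,200,1,0))
snap("scene","s4");crop("s4",190,310,110,220,6)
E
```

```text
t: 4.25
tcp_pos: [0.5444, 0.0122, 0.1599]
tool_rot: [-0.114, 0.993, -0.0, 0.0]
force: [-6.6, -0.4, 21.1]
finger_gap: 0.001
t 4.25 uzl [-26.  159.9   1.4] F [-6.6 -0.4 21.1] gap 0.0 q [-0.18  0.52  1.71 -0.    0.92 -1.98]
(-26, 200, 1, 0) offset [0.4, -0.1, -40.1] ang [-0.0, 0.0, 0.0]
```

View pics/s4_c190_110.png

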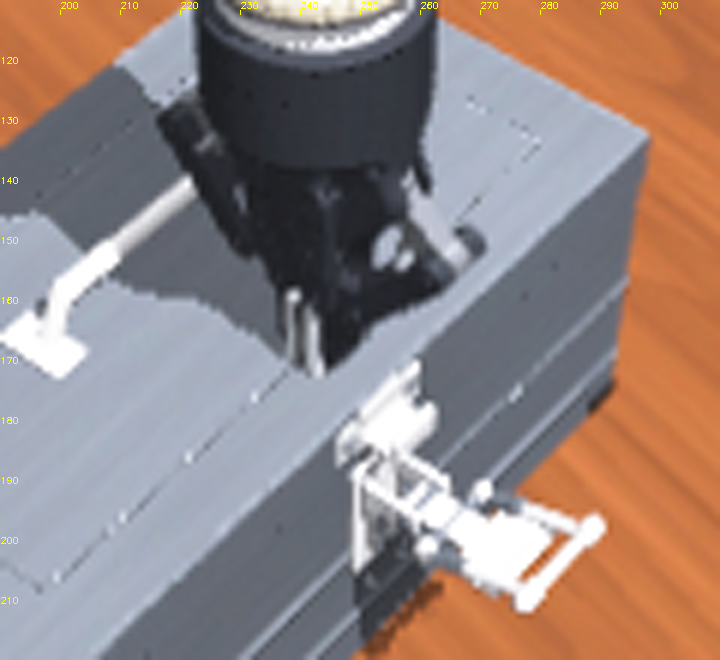

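```bash
python3 -m crank '[{"grip":1,"offset":[0,0,-40],"angular":[0,0,0]},{"grip":1,"offset":[0,0,-90],"angular":[0,0,0]},{"grip":1,"offset":[0,-30,-130],"angular":[-8,0,0]},{"grip":1,"offset":[0,-75,-140],"angular":[-16,0,0]},{"grip":1,"offset":[0,-120,-140],"angular":[-24,0,0]},{"grip":1,"offset":[0,-165,-140],"angular":[-32,0,0]},{"grip":1,"offset":[0,-185,-130],"angular":[-40,0,0]},{"grip":1,"offset":[0,-185,-100],"angular":[-45,0,0]},{"grip":1,"offset":[0,-185,-80],"angular":[-45,0,0]},{"grip":1,"offset":[0,-185,-80],"angular":[-45,0,0]}]'; python3 - <<'E'
from h import *
go((150,110,0,45))
snap("scene","s5");snap("top","t5");snap("wrist","w5");crop("s5",200,320,110,220,6);crop("t5",195,315,130,220,6)
E
```

```text
t: 5.3
tcp_pos: [0.5847, -0.168, 0.2334]
tool_rot: [-0.103, 0.917, 0.383, -0.046]
force: [-1.4, -0.1, -0.4]
finger_gap: -0.002
t 5.3 uzl [158.6 233.4   0. ] F [-1.4 -0.1 -0.4] gap -0.0 q [-0.68  0.77  1.2   0.46  1.83 -2.51]
(150, 110, 0, 45) offset [-0.7, -81.8, 92.8] ang [0.4, -0.2, -0.3]
```

View pics/s5.png

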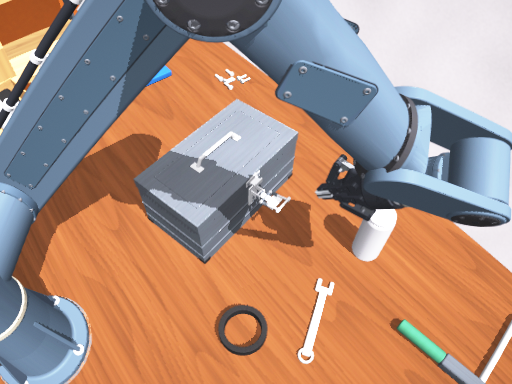

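View pics/w5.png

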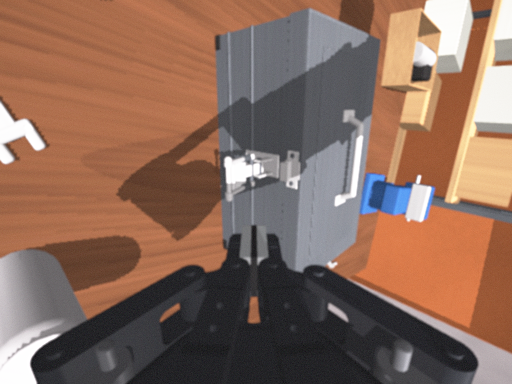

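View pics/s5_c200_110.png

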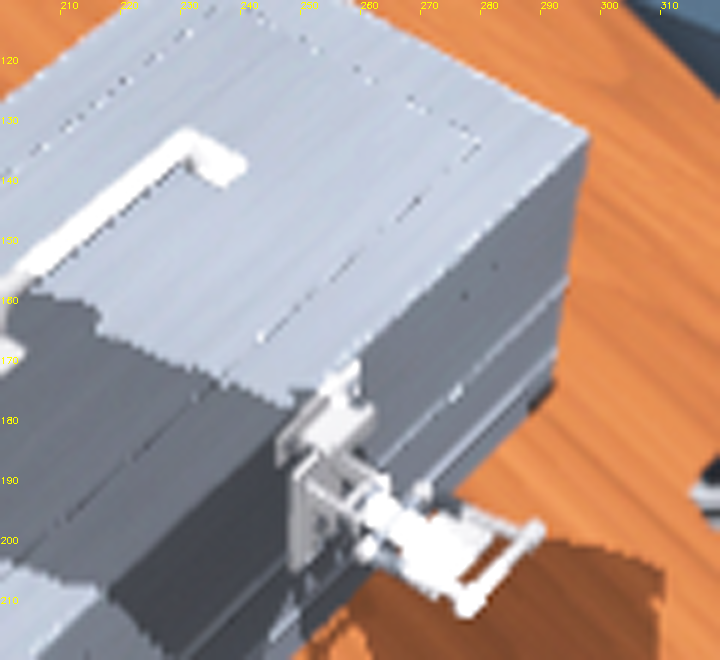

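View pics/t5_c195_130.png

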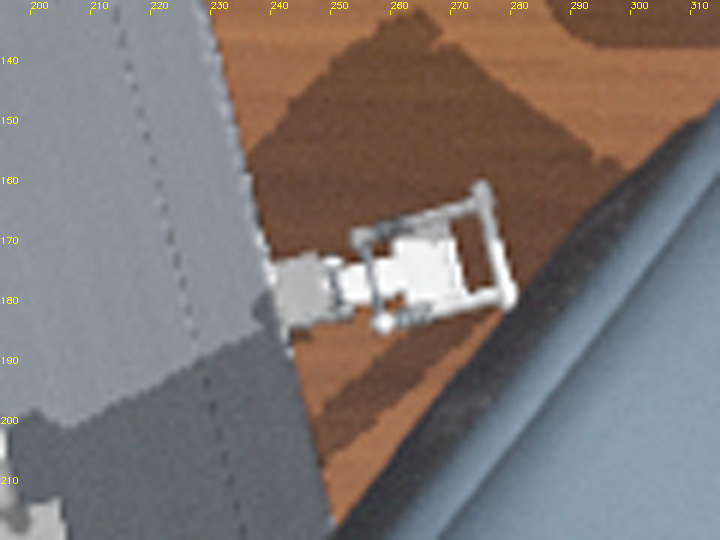

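```bash
python3 - <<'E'
from h import *
t,s=load("t1"),load("s1")
for n,p in [("can top",(347.5,107.5))]: X=plane(t,p,.15);print(n,X,chest(X))
X=plane(s,(380.5,215),.15);print("can scene",X,chest(X))
for n,p in [("w1",(337,178)),("w2",(372,230))]: X=plane(t,p,.005);print(n,chest(X))
t,s=load("t5"),load("s5")
for n,a,b in [("barF",(274.8,162),(288.5,197.5)),("barN",(279.2,180),(276.5,211))]:
    X,e=tri((t,a),(s,b));print(n,chest(X),e)
E
```

```text
can top [ 0.70394613 -0.25258521  0.15      ] [267.9 150.   97.1]
can scene [ 0.70186499 -0.25168963  0.15      ] [266.6 150.   95.2]
w1 [243.    5.  -42.7]
w2 [ 297.4    5.  -194.8]
barF [ 85.3 132.3  21. ] [1.2, 1.2]
barN [ 85.1 127.3 -20.3] [0.6, 0.6]
```

```bash
python3 - <<'E'
import re
s=open('h.py').read()
s=s.replace("def rot(tau,flip=0):","def rot(tau,roll=90):").replace("x=-l if not flip else l","x=-l").replace("return Ro.from_matrix(np.c_[x,np.cross(zt,x),zt])","return Ro.from_matrix(np.c_[x,np.cross(zt,x),zt])*Ro.from_euler('z',roll,degrees=True)")
open('h.py','w').write(s)
E
python3 - <<'E'
from h import *
go((150,180,0,55))
E
```

```text
t 5.45 uzl [158.7 238.8   2.1] F [-0.1 -0.3  0.7] gap -0.0 q [-0.68  0.76  1.19  0.47  1.83 -2.51]
(150, 180, 0, 55) offset [2.2, -35.3, 47.8] ang [-7.9, 7.9, 89.9]
```

```bash
python3 -m crank '[{"grip":1,"offset":[2,-20,25],"angular":[-8,8,90]},{"grip":1,"offset":[2,-35,48],"angular":[-8,8,90]},{"grip":1,"offset":[2,-35,48],"angular":[-8,8,90]},{"grip":1,"offset":[2,-35,48],"angular":[-8,8,90]},{"grip":1,"offset":[2,-35,48],"angular":[-8,8,90]},{"grip":1,"offset":[2,-35,48],"angular":[-8,8,90]},{"grip":1,"offset":[2,-35,48],"angular":[-8,8,90]},{"grip":1,"offset":[2,-35,48],"angular":[-8,8,90]},{"grip":1,"offset":[2,-35,48],"angular":[-8,8,90]},{"grip":1,"offset":[2,-35,48],"angular":[-8,8,90]}]'; python3 - <<'E'
from h import *
go((130,105,0,55),(100,98,0,55),(66,101,0,55))
snap("wrist","w6");snap("scene","s6");snap("top","t6")
E
```

```text
t: 6.45
tcp_pos: [0.5834, -0.1592, 0.1813]
tool_rot: [0.525, 0.717, 0.297, -0.349]
force: [-1.0, -0.7, 0.0]
finger_gap: 0.003
t 6.45 uzl [149.7 181.3   0.7] F [-1.  -0.7  0. ] gap 0.0 q [-0.7   0.89  1.19  0.53  1.86 -1.07]
(130, 105, 0, 55) offset [-50.5, -4.2, 60.3] ang [-0.3, 0.4, 4.3]
(100, 98, 0, 55) offset [-38.8, -3.1, 88.8] ang [-0.3, 0.4, 4.3]
(66, 101, 0, 55) offset [-16.7, -1.3, 114.8] ang [-0.3, 0.4, 4.3]
```

View pics/w6.png

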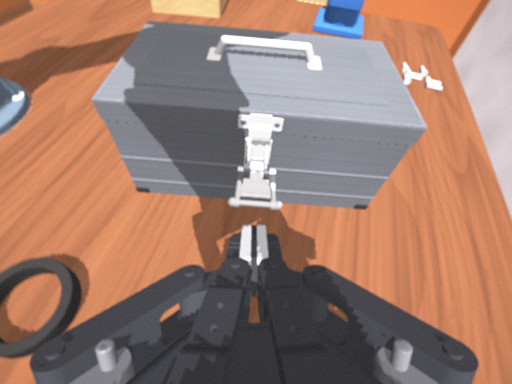

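View pics/s6.png

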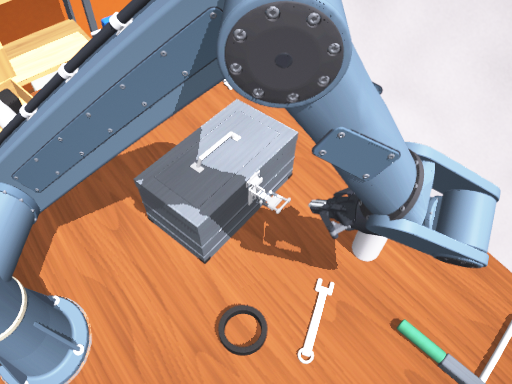

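View pics/t6.png

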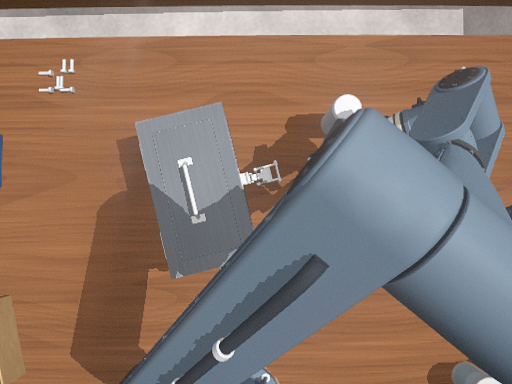

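```bash
python3 - <<'E'
from h import *
t,s=load("t6"),load("s6")
X,e=tri((t,(465,120)),(s,(465,225)));print(X,chest(X),e)
X,e=tri((t,(460,80)),(s,(470,190)));print(X,chest(X),e)
E
```

```text
[ 0.6258641  -0.39401513  0.35653625] [388.1 356.5 -10.9] [7.4, 7.4]
[ 0.67868309 -0.36988443  0.37483256] [376.5 374.8  46. ] [1.3, 1.3]
```

```bash
python3 -m crank '[{"grip":1,"offset":[-25,-2,30],"angular":[0,0,4]},{"grip":1,"offset":[-50,-4,60],"angular":[0,0,4]},{"grip":1,"offset":[-45,-3.5,76],"angular":[0,0,4]},{"grip":1,"offset":[-39,-3,89],"angular":[0,0,4]},{"grip":1,"offset":[-39,-3,89],"angular":[0,0,4]}]'; python3 - <<'E'
from h import *
go((66,101,0,55),(66,103,0,55),(60,120,0,55))
snap("wrist","w7");snap("scene","s7");crop("s7",220,340,140,240,6);crop("w7",190,320,100,280,4)
E
```

```text
t: 7.1
tcp_pos: [0.5702, -0.1087, 0.0964]
tool_rot: [0.547, 0.699, 0.285, -0.361]
force: [1.0, -0.5, 0.4]
finger_gap: 0.001
t 7.1 uzl [97.6 96.4 -0.8] F [ 1.  -0.5  0.4] gap 0.0 q [-0.66  0.97  1.31  0.54  1.68 -1.08]
(66, 101, 0, 55) offset [22.0, 1.2, 23.1] ang [-0.5, 0.2, 0.6]
(66, 103, 0, 55) offset [23.6, 1.2, 22.0] ang [-0.5, 0.2, 0.6]
(60, 120, 0, 55) offset [40.9, 1.4, 17.1] ang [-0.5, 0.2, 0.6]
```

View pics/w7_c190_100.png

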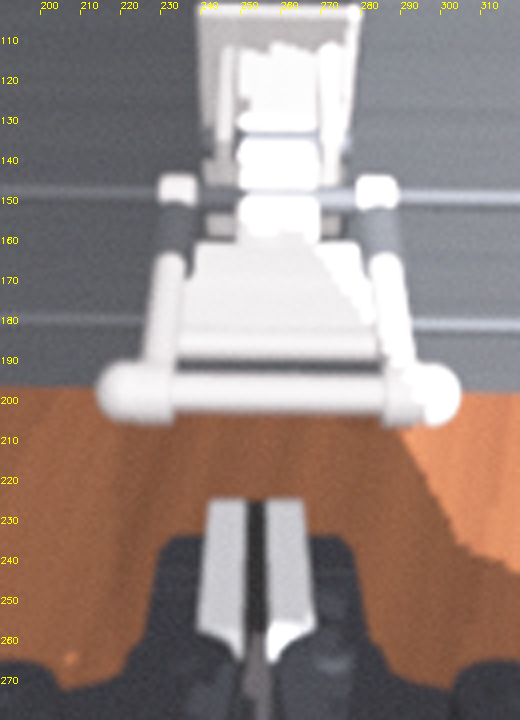

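View pics/s7_c220_140.png

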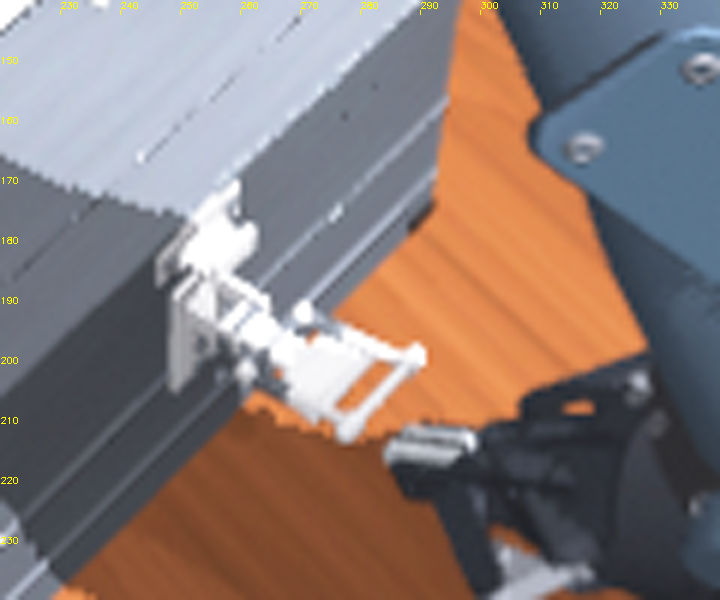

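```bash
python3 -m crank '[{"grip":1,"offset":[10,0.5,11],"angular":[0,0,0]},{"grip":1,"offset":[20,1,22],"angular":[0,0,0]},{"grip":1,"offset":[24,1,22],"angular":[0,0,0]},{"grip":1,"offset":[30,1,20],"angular":[0,0,0]},{"grip":1,"offset":[36,1,18],"angular":[0,0,0]},{"grip":1,"offset":[41,1,17],"angular":[0,0,0]},{"grip":1,"offset":[41,1,17],"angular":[0,0,0]}]'; python3 - <<'E'
from h import *
go((73,140,0,55),(59,150,0,55))
snap("wrist","w8");snap("scene","s8");crop("s8",220,340,140,240,6);crop("w8",190,320,100,280,4)
E
```

```text
t: 7.9
tcp_pos: [0.5623, -0.0733, 0.1202]
tool_rot: [0.548, 0.699, 0.286, -0.361]
force: [0.0, -0.3, -0.0]
finger_gap: -0.003
t 7.9 uzl [ 61.3 120.2  -0.5] F [ 0.  -0.3 -0. ] gap -0.0 q [-0.62  0.91  1.38  0.56  1.66 -1.06]
(73, 140, 0, 55) offset [9.4, 0.4, -21.0] ang [-0.4, 0.2, 0.5]
(59, 150, 0, 55) offset [25.7, 0.6, -15.3] ang [-0.4, 0.2, 0.5]
```

View pics/w8_c190_100.png

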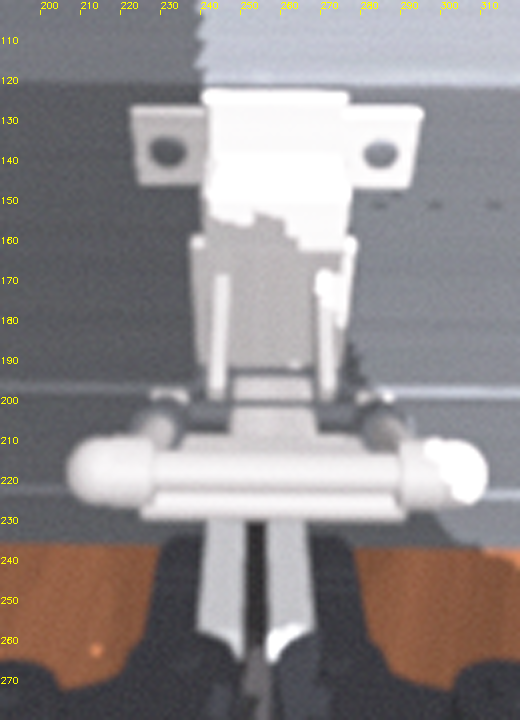

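View pics/s8_c220_140.png

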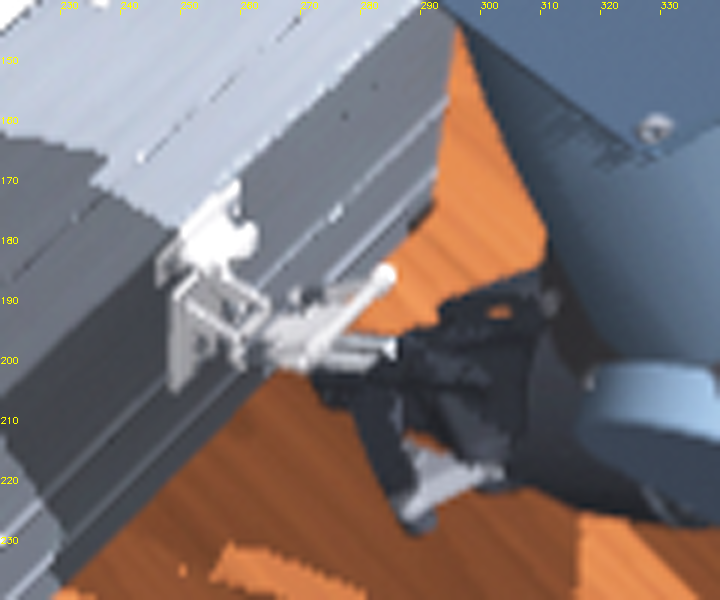

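```bash
python3 - <<'E'
from h import *
w,s=load("w8"),load("s8")
X,e=tri((w,(302.5,218)),(s,(283.5,185)));print(chest(X),e)
o,d=ray(w,(302.5,218)); 
for n,p in (("N",(214,218)),("F",(302.5,218)),("tipN",(226,228)),("tipF",(289,228))):
    o,d=ray(w,p); lat={'N':-23,'F':23,'tipN':-18,'tipF':18}[n]; k=(lat/1e3-(o-M)@l)/(d@l); print(n,chest(o+k*d))
E
```

```text
[ 72.2 166.   18.9] [0.8, 0.8]
N [ 63.2 148.3 -23. ]
F [ 60.7 145.   23. ]
tipN [ 61.8 135.3 -18. ]
tipF [ 57.4 127.9  18. ]
```

```bash
python3 - <<'E'
from h import *
go((78.5,132,0,55),(73,140,0,55),(67,146,0,55),(59,150,0,55),(51,153,0,55),(43,154,0,55),(36,154,0,55),(30,154,0,55))
E
```

```text
t 8.0 uzl [ 60.9 119.5  -0.9] F [ 0.2  0.6 -0.3] gap 0.0 q [-0.62  0.91  1.38  0.56  1.66 -1.06]
(78.5, 132, 0, 55) offset [0.1, 0.7, -21.6] ang [-0.4, 0.1, 0.5]
(73, 140, 0, 55) offset [9.8, 0.8, -21.7] ang [-0.4, 0.1, 0.5]
(67, 146, 0, 55) offset [18.2, 0.9, -20.2] ang [-0.4, 0.1, 0.5]
(59, 150, 0, 55) offset [26.1, 1.0, -16.0] ang [-0.4, 0.1, 0.5]
(51, 153, 0, 55) offset [33.1, 1.1, -11.2] ang [-0.4, 0.1, 0.5]
(43, 154, 0, 55) offset [38.6, 1.2, -5.2] ang [-0.4, 0.1, 0.5]
(36, 154, 0, 55) offset [42.6, 1.2, 0.5] ang [-0.4, 0.1, 0.5]
(30, 154, 0, 55) offset [46.0, 1.3, 5.4] ang [-0.4, 0.1, 0.5]
```

```bash
python3 -m crank '[{"grip":1,"offset":[0,1,-11],"angular":[0,0,0]},{"grip":1,"offset":[0,1,-21.5],"angular":[0,0,0]},{"grip":1,"offset":[5,1,-21.5],"angular":[0,0,0]},{"grip":1,"offset":[10,1,-21.5],"angular":[0,0,0]},{"grip":1,"offset":[18,1,-20],"angular":[0,0,0]},{"grip":1,"offset":[26,1,-16],"angular":[0,0,0]},{"grip":1,"offset":[26,1,-16],"angular":[0,0,0]}]'; python3 - <<'E'
from h import *
go((51,153,0,55),(43,154,0,55),(36,154,0,55),(30,154,0,55))
snap("wrist","w9");snap("scene","s9");crop("s9",220,340,140,240,6);crop("w9",190,320,100,280,4)
E
```

```text
t: 8.7
tcp_pos: [0.5623, -0.0704, 0.1504]
tool_rot: [0.548, 0.699, 0.285, -0.361]
force: [-0.4, -0.1, -0.8]
finger_gap: 0.002
t 8.7 uzl [ 58.5 150.4   0.2] F [-0.4 -0.1 -0.8] gap 0.0 q [-0.62  0.87  1.38  0.57  1.69 -1.03]
(51, 153, 0, 55) offset [6.5, -0.2, 4.6] ang [-0.4, 0.2, 0.5]
(43, 154, 0, 55) offset [11.9, -0.1, 10.6] ang [-0.4, 0.2, 0.5]
(36, 154, 0, 55) offset [15.9, 0.0, 16.3] ang [-0.4, 0.2, 0.5]
(30, 154, 0, 55) offset [19.4, 0.1, 21.2] ang [-0.4, 0.2, 0.5]
```

View pics/w9_c190_100.png

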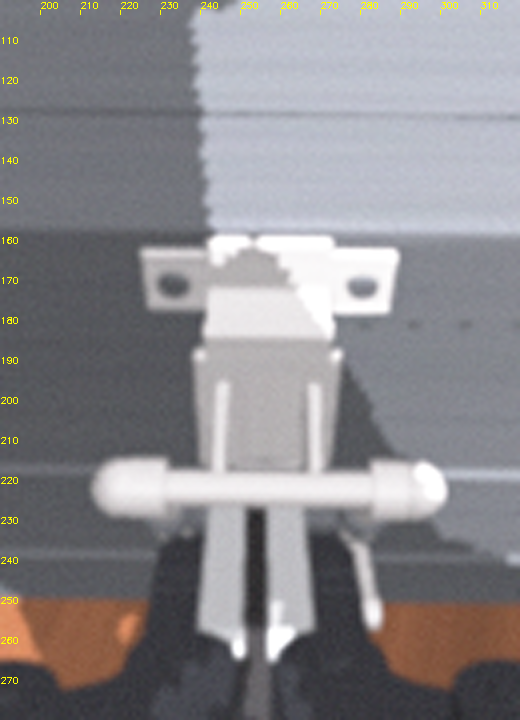

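View pics/s9_c220_140.png

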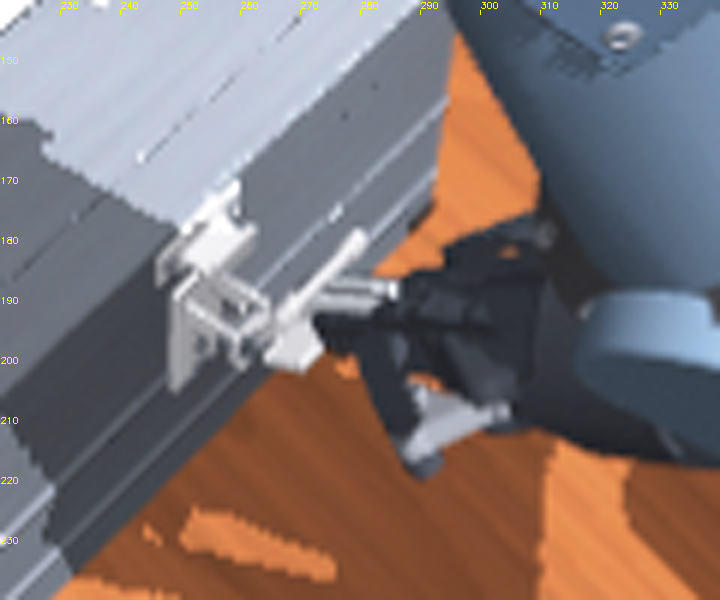

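```bash
python3 -m crank '[{"grip":1,"offset":[6,0,6],"angular":[0,0,0]},{"grip":1,"offset":[12,0,12],"angular":[0,0,0]},{"grip":1,"offset":[16,0,17],"angular":[0,0,0]},{"grip":1,"offset":[16,0,17],"angular":[0,0,0]}]'; python3 - <<'E'
from h import *
go((30,154,0,55))
snap("wrist","w10");snap("scene","s10");crop("s10",220,340,140,240,6);crop("w10",190,320,100,280,4)
E
```

```text
t: 9.2
tcp_pos: [0.5568, -0.0482, 0.1529]
tool_rot: [0.548, 0.698, 0.285, -0.361]
force: [0.2, 0.8, 0.0]
finger_gap: -0.001
t 9.2 uzl [ 3.560e+01  1.529e+02 -1.000e-01] F [0.2 0.8 0. ] gap -0.0 q [-0.6   0.85  1.42  0.58  1.66 -1.03]
(30, 154, 0, 55) offset [4.1, 0.2, 3.9] ang [-0.5, 0.2, 0.5]
```

View pics/w10_c190_100.png

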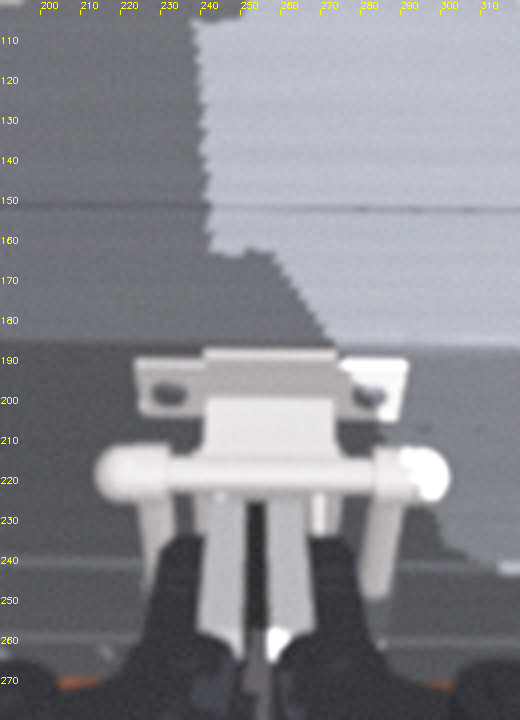

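View pics/s10_c220_140.png

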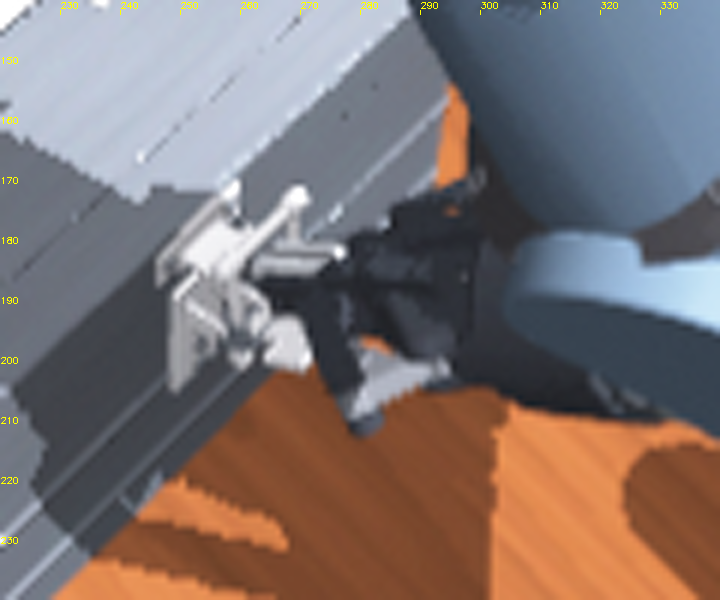

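```bash
python3 -m crank '[{"grip":1,"offset":[4,0,4],"angular":[0,0,0]},{"grip":1,"offset":[8,0,7],"angular":[0,0,0]},{"grip":1,"offset":[9,0,8],"angular":[0,0,0]},{"grip":1,"offset":[9,0,8],"angular":[0,0,0]}]'; python3 - <<'E'
from h import *
go((30,154,0,55))
snap("wrist","w11");snap("scene","s11");crop("s11",220,340,140,240,6);crop("w11",190,320,100,280,4)
E
```

```text
t: 9.7
tcp_pos: [0.5545, -0.0378, 0.1556]
tool_rot: [0.548, 0.698, 0.285, -0.361]
force: [0.7, 0.2, -0.4]
finger_gap: -0.002
t 9.7 uzl [ 25.  155.6  -0. ] F [ 0.7  0.2 -0.4] gap -0.0 q [-0.59  0.84  1.44  0.59  1.65 -1.03]
(30, 154, 0, 55) offset [-4.2, -0.0, -3.2] ang [-0.4, 0.3, 0.5]
```

View pics/w11_c190_100.png

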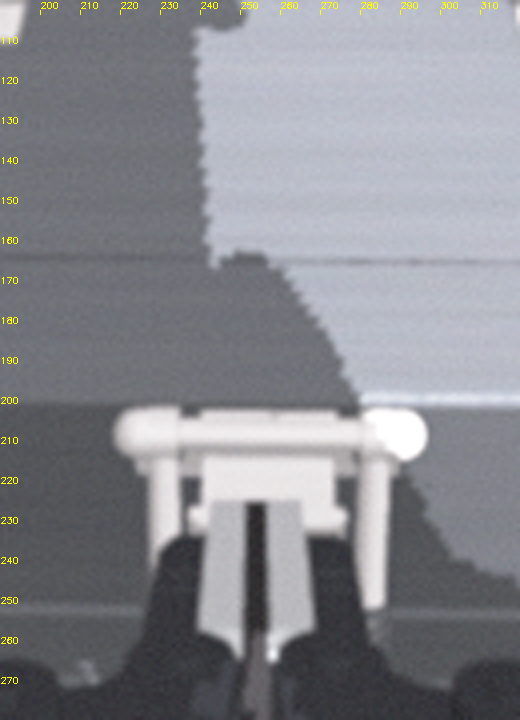

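View pics/s11_c220_140.png

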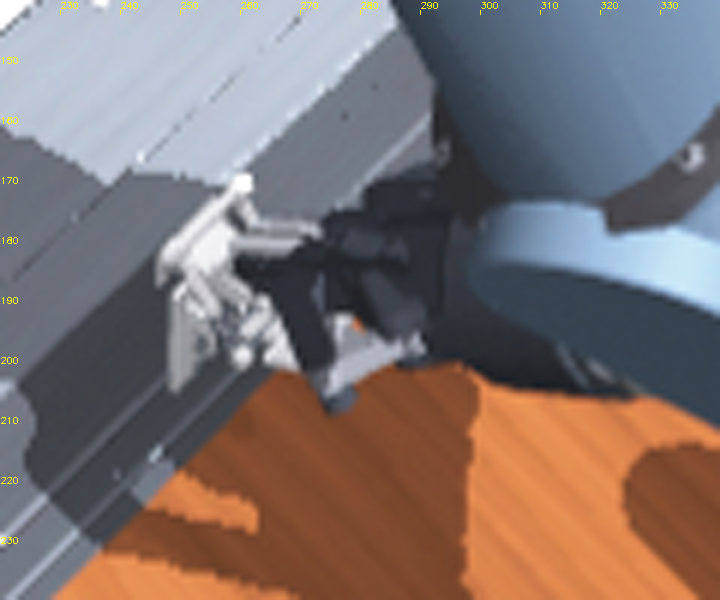

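```bash
python3 - <<'E'
from h import *
m=np.array([-np.cos(np.radians(55)),np.sin(np.radians(55))])
def S(psi,r): p=np.radians(psi); d=np.array([np.cos(p),np.sin(p)]);n=np.array([-d[1],d[0]]);return np.array([24,112])+r*d+2*n
T=[(54,176,0,55)]
for psi,r,k in [(33,37,11),(20,38,11),(10,38,11),(0,38,11),(-10,38,11),(-20,39,10),(-30,40,9),(-40,40,7),(-50,38,4),(-60,35,-3),(-70,33,-8),(-80,32,-11),(-86,32,-11),(-90,32,-11)]:
    p=S(psi,r)+k*m; T.append((round(p[0],1),round(p[1],1),0,55))
go(*T)
E
```

```text
t 9.8 uzl [2.540e+01 1.554e+02 1.000e-01] F [-0.1  0.1 -0.3] gap -0.0 q [-0.59  0.84  1.44  0.59  1.65 -1.03]
(54, 176, 0, 55) offset [0.3, -0.3, -35.2] ang [-0.4, 0.3, 0.5]
(np.float64(47.6), np.float64(142.8), 0, 55) offset [-23.2, -0.3, -10.8] ang [-0.4, 0.3, 0.5]
(np.float64(52.7), np.float64(135.9), 0, 55) offset [-31.7, -0.4, -11.0] ang [-0.4, 0.3, 0.5]
(np.float64(54.8), np.float64(129.6), 0, 55) offset [-38.1, -0.4, -9.1] ang [-0.4, 0.3, 0.5]
(np.float64(55.7), np.float64(123.0), 0, 55) offset [-44.0, -0.5, -6.0] ang [-0.4, 0.3, 0.5]
(np.float64(55.5), np.float64(116.4), 0, 55) offset [-49.3, -0.5, -2.1] ang [-0.4, 0.3, 0.5]
(np.float64(55.6), np.float64(108.7), 0, 55) offset [-55.6, -0.5, 2.3] ang [-0.4, 0.3, 0.5]
(np.float64(54.5), np.float64(101.1), 0, 55) offset [-61.2, -0.5, 7.6] ang [-0.4, 0.3, 0.5]
(np.float64(51.9), np.float64(93.6), 0, 55) offset [-65.8, -0.5, 14.0] ang [-0.4, 0.3, 0.5]
(np.float64(47.7), np.float64(87.5), 0, 55) offset [-68.4, -0.5, 21.0] ang [-0.4, 0.3, 0.5]
(np.float64(45.0), np.float64(80.2), 0, 55) offset [-72.8, -0.5, 27.4] ang [-0.4, 0.3, 0.5]
(np.float64(41.8), np.float64(75.1), 0, 55) offset [-75.1, -0.5, 33.0] ang [-0.4, 0.3, 0.5]
(np.float64(37.8), np.float64(71.8), 0, 55) offset [-75.5, -0.4, 38.1] ang [-0.4, 0.3, 0.5]
(np.float64(34.5), np.float64(71.2), 0, 55) offset [-74.1, -0.4, 41.2] ang [-0.4, 0.3, 0.5]
(np.float64(32.3), np.float64(71.0), 0, 55) offset [-73.0, -0.4, 43.1] ang [-0.4, 0.3, 0.5]
```

Retreat along the tool axis, then come down over the lever to about ψ=10°.

```bash
python3 -m crank '[{"grip":1,"offset":[0,0,-18],"angular":[0,0,0]},{"grip":1,"offset":[0,0,-35],"angular":[0,0,0]},{"grip":1,"offset":[-12,0,-24],"angular":[0,0,0]},{"grip":1,"offset":[-23,0,-13],"angular":[0,0,0]},{"grip":1,"offset":[-23,0,-13],"angular":[0,0,0]}]'; python3 - <<'E'
from h import *
go((52,137,0,55))
snap("wrist","w12");snap("scene","s12");crop("s12",220,340,140,240,6);crop("w12",190,320,100,280,4)
E
```

```text
t: 10.3
tcp_pos: [0.5584, -0.0598, 0.1416]
tool_rot: [0.549, 0.697, 0.285, -0.364]
force: [0.3, 0.4, 0.0]
finger_gap: -0.001
t 10.3 uzl [ 47.3 141.6  -1.2] F [0.3 0.4 0. ] gap -0.0 q [-0.61  0.87  1.4   0.57  1.67 -1.04]
(52, 137, 0, 55) offset [-6.5, 1.1, -1.2] ang [-0.6, 0.0, 0.3]
```

View pics/w12_c190_100.png

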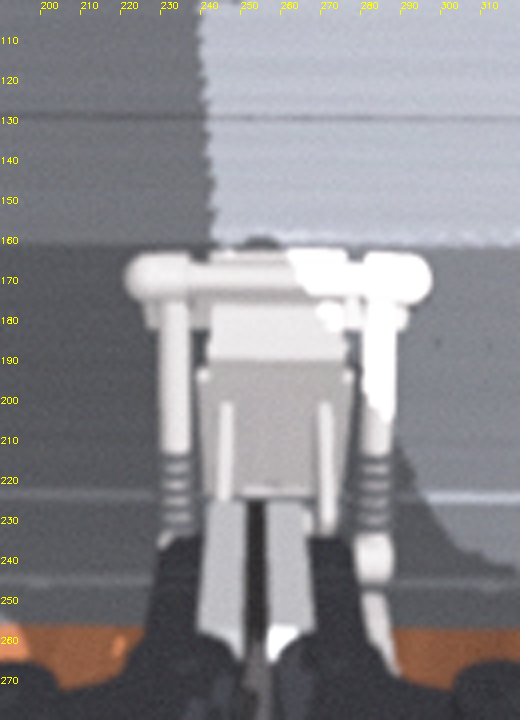

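View pics/s12_c220_140.png

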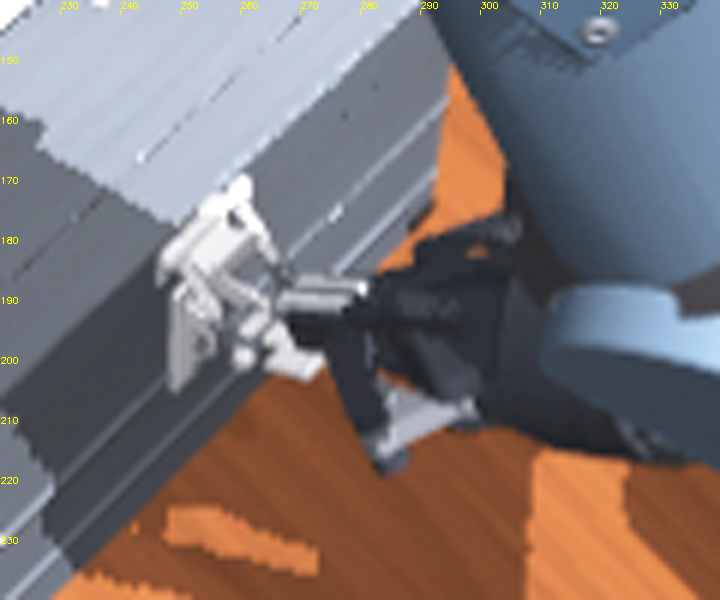

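```bash
python3 -m crank '[{"grip":1,"offset":[-7.5,1,-1],"angular":[0,0,0]},{"grip":1,"offset":[-14,1,1],"angular":[0,0,0]},{"grip":1,"offset":[-20,1,4],"angular":[0,0,0]},{"grip":1,"offset":[-25,1,8],"angular":[0,0,0]},{"grip":1,"offset":[-31,1,12],"angular":[0,0,0]},{"grip":1,"offset":[-31,1,12],"angular":[0,0,0]}]'; python3 - <<'E'
from h import *
go((54.5,101.1,0,55),(51.9,93.6,0,55),(47.7,87.5,0,55),(45,80,0,55),(41.8,75,0,55))
snap("wrist","w13");snap("scene","s13");crop("s13",220,340,140,240,6);crop("w13",190,320,100,280,4)
E
```

```text
t: 11.0
tcp_pos: [0.563, -0.069, 0.1105]
tool_rot: [0.549, 0.698, 0.285, -0.361]
force: [0.3, 0.1, -0.5]
finger_gap: 0.0
t 11.0 uzl [ 57.2 110.5   1.2] F [ 0.3  0.1 -0.5] gap 0.0 q [-0.62  0.92  1.39  0.57  1.64 -1.06]
(54.5, 101.1, 0, 55) offset [-6.1, -1.2, 7.7] ang [-0.4, 0.3, 0.4]
(51.9, 93.6, 0, 55) offset [-10.8, -1.2, 14.1] ang [-0.4, 0.3, 0.4]
(47.7, 87.5, 0, 55) offset [-13.3, -1.1, 21.1] ang [-0.4, 0.3, 0.4]
(45, 80, 0, 55) offset [-17.9, -1.1, 27.6] ang [-0.4, 0.3, 0.4]
(41.8, 75, 0, 55) offset [-20.1, -1.1, 33.1] ang [-0.4, 0.3, 0.4]
```

View pics/w13_c190_100.png

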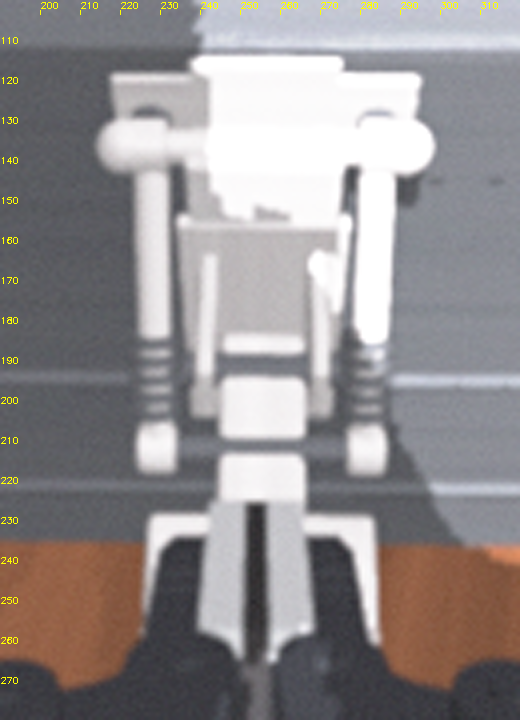

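View pics/s13_c220_140.png

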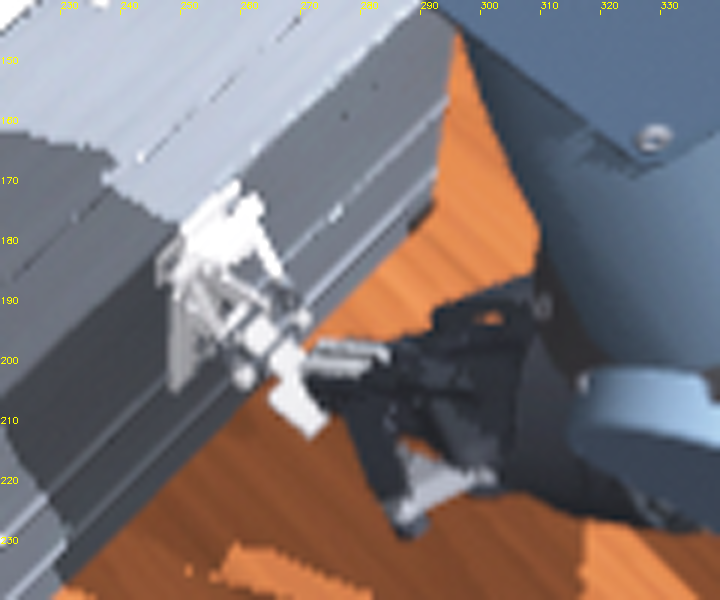

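```bash
python3 - <<'E'
from h import *
w,s=load("w13"),load("s13")
X,e=tri((w,(297,136)),(s,(260.7,174.5)));print(chest(X),e)
# predicted seat/alternatives in wrist & scene
for n,u,z in (("seat",13.5,148.5),("behind",8,149),("ontop",17.5,155.5),("front",21.5,150)):
    print(n,proj(w,W(u,z,23)).round(1),proj(s,W(u,z,23)).round(1))
im=cv2.imread("pics/w13.png")[125:165,205:310]
im=np.clip((im.astype(float)-150)*2.4,0,255).astype(np.uint8)
cv2.imwrite("pics/w13z.png",cv2.resize(im,None,fx=7,fy=7,interpolation=cv2.INTER_CUBIC))
print([proj(w,W(u,z,0)).round(1).tolist() for u,z in((19,153),(16,153),(0,160),(24,112))])
print(proj(s,W(24,112,0)),proj(s,W(0,160,0)))
E
```

```text
[  7.4 147.7  24.3] [0.3, 0.3]
seat [295.5 142.5] [262.5 175.8]
behind [294.8 135.5] [260.6 174.5]
ontop [297.7 138.2] [264.1 174.7]
front [297.1 150.4] [265.4 177.2]
[[256.2, 143.0], [256.3, 139.3], [256.5, 111.5], [255.6, 193.2]]
[259.31789592 194.77627329] [251.17385979 175.65959615]
```

View pics/w13z.png

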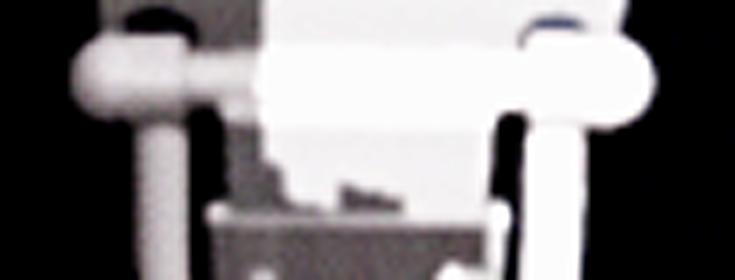

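```bash
python3 -m crank '[{"grip":1,"offset":[-6,-1,8],"angular":[0,0,0]},{"grip":1,"offset":[-11,-1,14],"angular":[0,0,0]},{"grip":1,"offset":[-13.5,-1,21],"angular":[0,0,0]},{"grip":1,"offset":[-13.5,-1,21],"angular":[0,0,0]}]'; python3 - <<'E'
from h import *
go((45,80,0,55),(41.8,75,0,55),(37.8,72,0,55),(34.5,71,0,55),(32,71,0,55))
w=snap("wrist","w14");s=snap("scene","s14");crop("s14",220,340,140,240,6);crop("w14",190,320,50,230,4)
for n,u,z in (("seat",13.5,148.5),("behind",8,149),("ontop",17.5,155.5),("front",21.5,150)):
    print(n,proj(w,W(u,z,23)).round(1),proj(s,W(u,z,23)).round(1))
E
```

```text
t: 11.5
tcp_pos: [0.5594, -0.0594, 0.0875]
tool_rot: [0.549, 0.698, 0.285, -0.361]
force: [-0.1, -0.0, 0.3]
finger_gap: 0.002
t 11.5 uzl [47.1 87.5 -0.1] F [-0.1 -0.   0.3] gap 0.0 q [-0.61  0.95  1.41  0.57  1.6  -1.08]
(45, 80, 0, 55) offset [-4.9, 0.1, 6.1] ang [-0.5, 0.2, 0.4]
(41.8, 75, 0, 55) offset [-7.2, 0.1, 11.6] ang [-0.5, 0.2, 0.4]
(37.8, 72, 0, 55) offset [-7.3, 0.2, 16.6] ang [-0.5, 0.2, 0.4]
(34.5, 71, 0, 55) offset [-6.2, 0.2, 19.8] ang [-0.5, 0.2, 0.4]
(32, 71, 0, 55) offset [-4.8, 0.2, 21.9] ang [-0.5, 0.2, 0.4]
seat [305.9 122.4] [262.5 175.8]
behind [304.8 114.6] [260.6 174.5]
ontop [309.2 116. ] [264.1 174.7]
front [308.2 130.9] [265.4 177.2]
```

View pics/w14_c190_50.png

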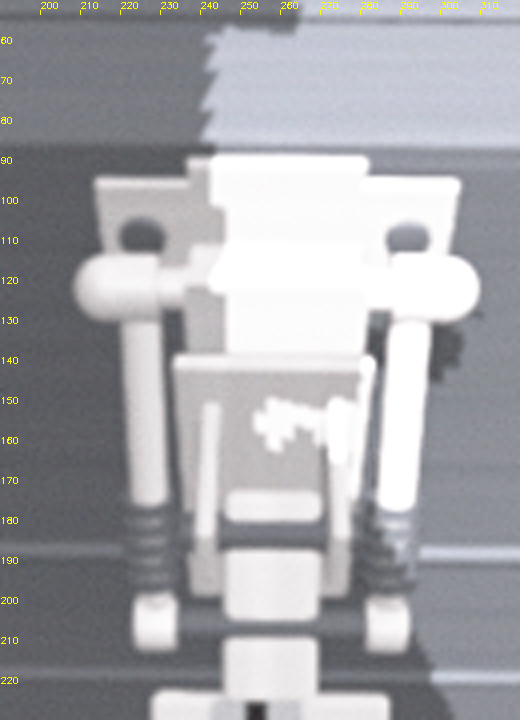

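View pics/s14_c220_140.png

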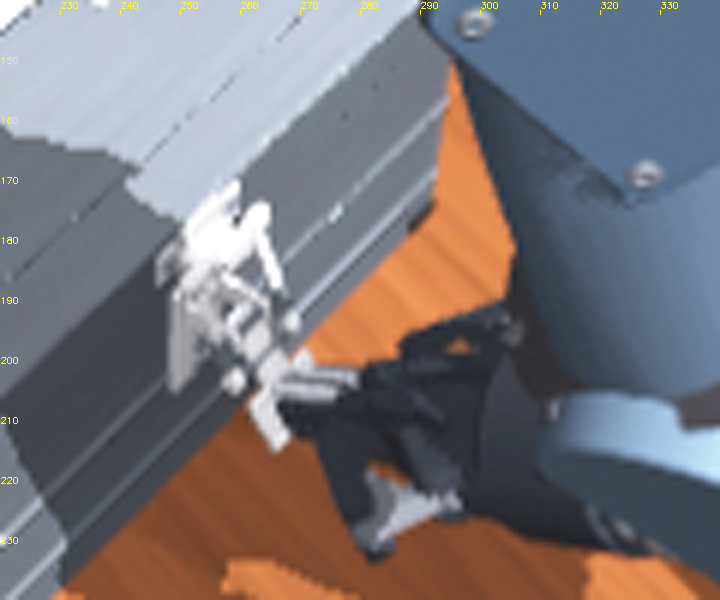

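```bash
python3 -m crank '[{"grip":1,"offset":[-3,0,3],"angular":[0,0,0]},{"grip":1,"offset":[-5,0,6],"angular":[0,0,0]},{"grip":1,"offset":[-6,0,9],"angular":[0,0,0]},{"grip":1,"offset":[-7,0,12],"angular":[0,0,0]},{"grip":1,"offset":[-7,0,12],"angular":[0,0,0]}]'; python3 - <<'E'
from h import *
go((37.8,72,0,55),(34.5,71,0,55),(32,71,0,55))
w=snap("wrist","w15");crop("w15",190,320,50,230,4)
E
```

```text
t: 12.1
tcp_pos: [0.5588, -0.0545, 0.0755]
tool_rot: [0.549, 0.698, 0.285, -0.36]
force: [0.6, -1.1, 1.0]
finger_gap: -0.005
t 12.1 uzl [42.2 75.5  0.4] F [ 0.6 -1.1  1. ] gap -0.01 q [-0.6   0.96  1.41  0.58  1.57 -1.1 ]
(37.8, 72, 0, 55) offset [-0.3, -0.3, 5.6] ang [-0.4, 0.3, 0.4]
(34.5, 71, 0, 55) offset [0.8, -0.3, 8.8] ang [-0.4, 0.3, 0.4]
(32, 71, 0, 55) offset [2.2, -0.3, 10.9] ang [-0.4, 0.3, 0.4]
```

View pics/w15_c190_50.png

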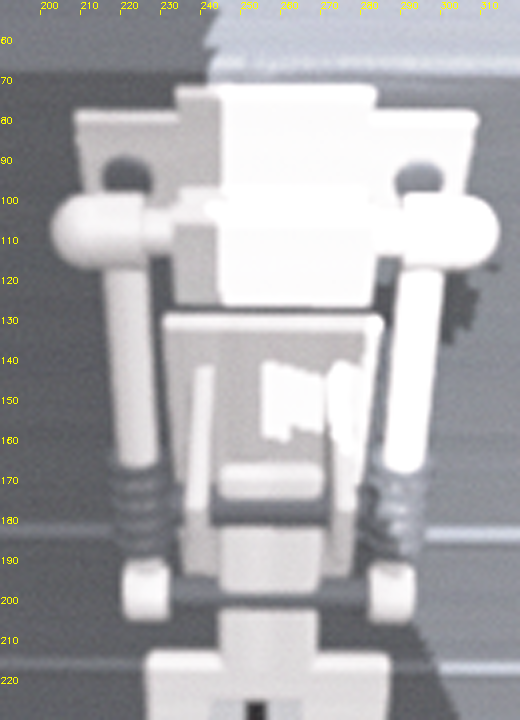

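```bash
python3 -m crank '[{"grip":1,"offset":[0,0,3],"angular":[0,0,0]},{"grip":1,"offset":[0,0,6],"angular":[0,0,0]},{"grip":1,"offset":[1,0,9],"angular":[0,0,0]},{"grip":1,"offset":[2,0,11],"angular":[0,0,0]},{"grip":1,"offset":[2,0,11],"angular":[0,0,0]}]'; python3 - <<'E'
from h import *
go((32,71,0,55),(29,71,0,55))
w=snap("wrist","w16");crop("w16",190,320,50,230,4);snap("scene","s16");crop("s16",220,340,140,240,6)
E
```

```text
t: 12.65
tcp_pos: [0.556, -0.0439, 0.0711]
tool_rot: [0.548, 0.698, 0.285, -0.361]
force: [-0.9, -1.1, -0.4]
finger_gap: 0.002
t 12.65 uzl [31.2 71.1  0. ] F [-0.9 -1.1 -0.4] gap 0.0 q [-0.59  0.97  1.43  0.58  1.55 -1.1 ]
(32, 71, 0, 55) offset [-0.5, -0.0, -0.6] ang [-0.4, 0.2, 0.4]
(29, 71, 0, 55) offset [1.2, 0.0, 1.9] ang [-0.4, 0.2, 0.4]
```

View pics/w16_c190_50.png

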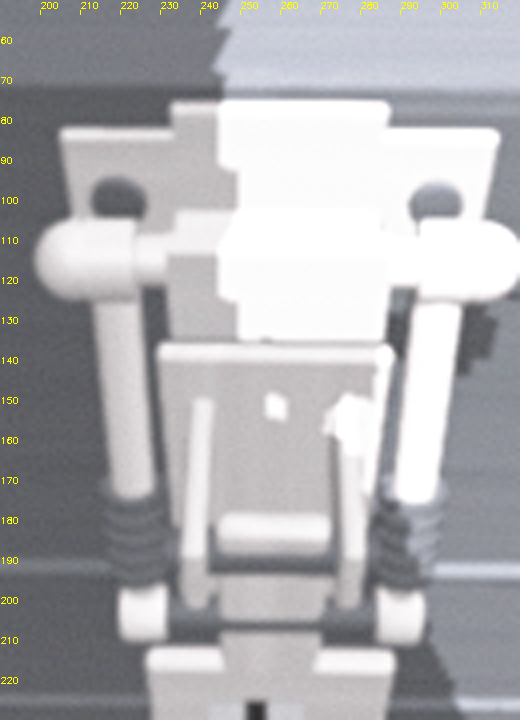

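View pics/s16_c220_140.png

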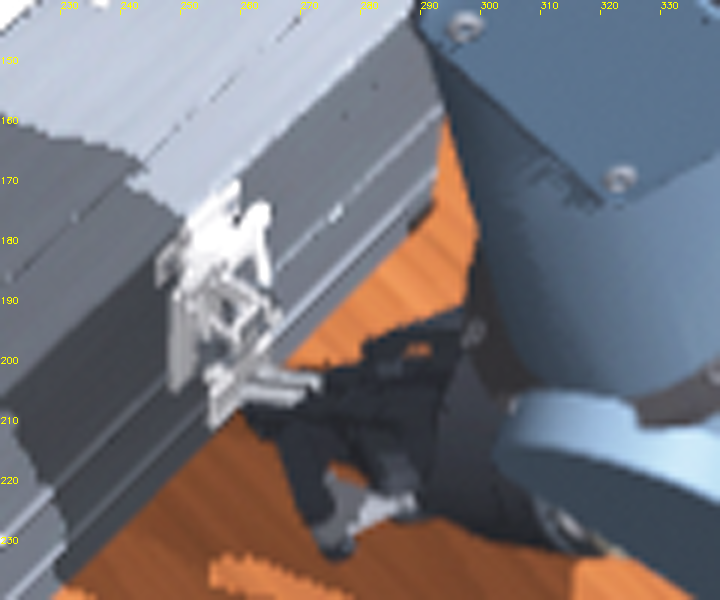

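```bash
python3 -m crank '[{"grip":1,"offset":[1,0,1.5],"angular":[0,0,0]},{"grip":1,"offset":[2,0,3],"angular":[0,0,0]},{"grip":1,"offset":[2.5,0,4],"angular":[0,0,0]},{"grip":1,"offset":[2.5,0,4],"angular":[0,0,0]}]'; python3 - <<'E'
from h import *
go((24,71,0,55))
E
```

```text
t: 13.15
tcp_pos: [0.5554, -0.0404, 0.0712]
tool_rot: [0.549, 0.699, 0.285, -0.36]
force: [-0.3, -1.4, -0.1]
finger_gap: 0.001
t 13.15 uzl [27.7 71.2  0.3] F [-0.3 -1.4 -0.1] gap 0.0 q [-0.59  0.96  1.44  0.59  1.55 -1.1 ]
(24, 71, 0, 55) offset [2.0, -0.2, 3.2] ang [-0.4, 0.3, 0.5]
```

```bash
python3 -m crank '[{"grip":1,"offset":[0.6,0,1],"angular":[0,0,0]},{"grip":1,"offset":[1.2,0,2],"angular":[0,0,0]},{"grip":1,"offset":[1.2,0,2],"angular":[0,0,0]}]'; python3 - <<'E'
from h import *
go((24,71,0,55))
w=snap("wrist","w17");crop("w17",190,320,50,230,4);snap("scene","s17");crop("s17",220,340,140,240,6)
E
```

```text
t: 13.45
tcp_pos: [0.5555, -0.0402, 0.0712]
tool_rot: [0.549, 0.699, 0.285, -0.359]
force: [-0.4, -8.6, 3.7]
finger_gap: -0.004
t 13.45 uzl [27.5 71.2  0.4] F [-0.4 -8.6  3.7] gap -0.0 q [-0.59  0.96  1.44  0.59  1.54 -1.1 ]
(24, 71, 0, 55) offset [1.9, -0.4, 3.0] ang [-0.3, 0.5, 0.5]
```

View pics/w17_c190_50.png

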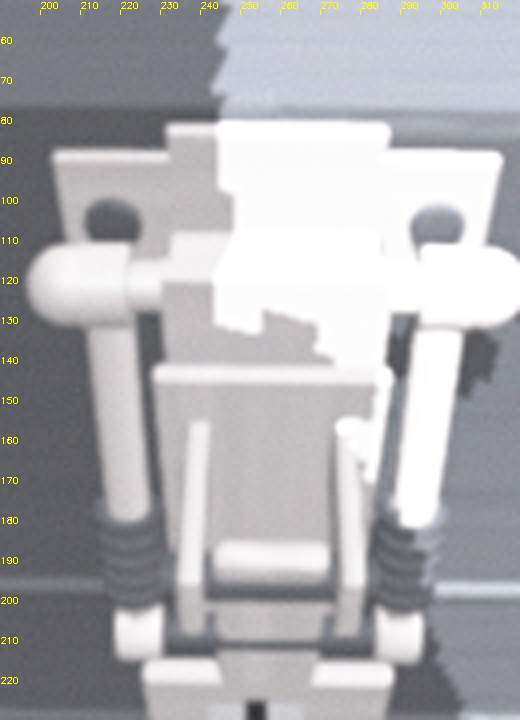

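View pics/s17_c220_140.png

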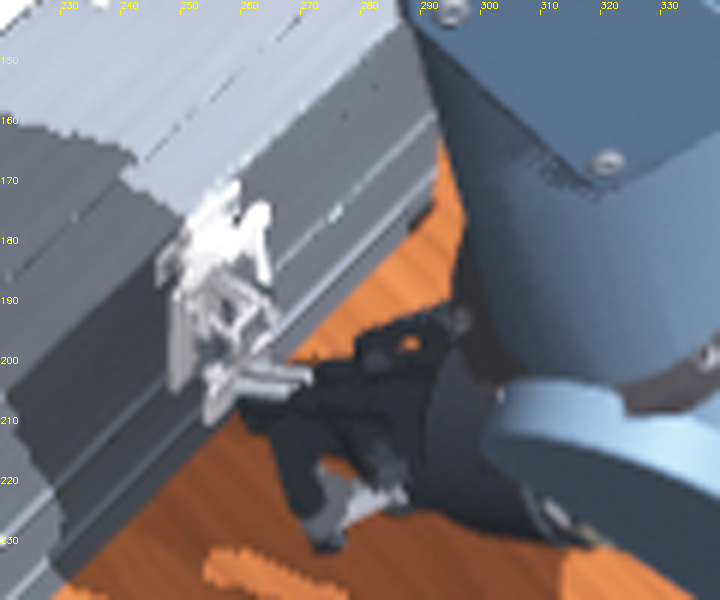

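```bash
python3 -m crank '[{"grip":1,"offset":[0.5,0,1],"angular":[0,0,0]},{"grip":1,"offset":[0.5,0,1],"angular":[0,0,0]}]'; python3 -m crank '[{"grip":1,"offset":[0,0,-15],"angular":[0,0,0]},{"grip":1,"offset":[0,0,-50],"angular":[0,0,0]},{"grip":1,"offset":[0,0,-90],"angular":[0,0,0]},{"grip":1,"offset":[0,0,-90],"angular":[0,0,0]}]'; python3 - <<'E'
from h import *
go((150,130,0,55))
w=snap("wrist","w18");crop("w18",190,320,50,250,4);s=snap("scene","s18");t=snap("top","t18");crop("s18",220,340,140,240,6)
for lat in (-23,23): print("seat",proj(w,W(13.5,148.5,lat)).round(1),proj(s,W(13.5,148.5,lat)).round(1))
print("tip home",proj(w,W(21,67,18)).round(1),proj(s,W(21,67,18)).round(1),proj(s,W(21,67,-18)).round(1))
E
```

```text
t: 13.75
tcp_pos: [0.5555, -0.0401, 0.0712]
tool_rot: [0.549, 0.7, 0.284, -0.358]
force: [-0.1, -11.5, 4.8]
finger_gap: 0.002
t: 14.15
tcp_pos: [0.5747, -0.1131, 0.1253]
tool_rot: [0.55, 0.7, 0.286, -0.356]
force: [0.4, 0.2, 0.1]
finger_gap: 0.001
t 14.15 uzl [102.8 125.3   2.7] F [0.4 0.2 0.1] gap 0.0 q [-0.66  0.93  1.3   0.54  1.71 -1.05]
(150, 130, 0, 55) offset [-23.6, -2.9, -41.1] ang [0.0, 0.7, 0.7]
seat [222.7 112.9] [249.2 188.6]
seat [285.5 113.7] [262.5 175.8]
tip home [271.8 188. ] [262.5 201. ] [252.9 210.7]
```

View pics/w18_c190_50.png

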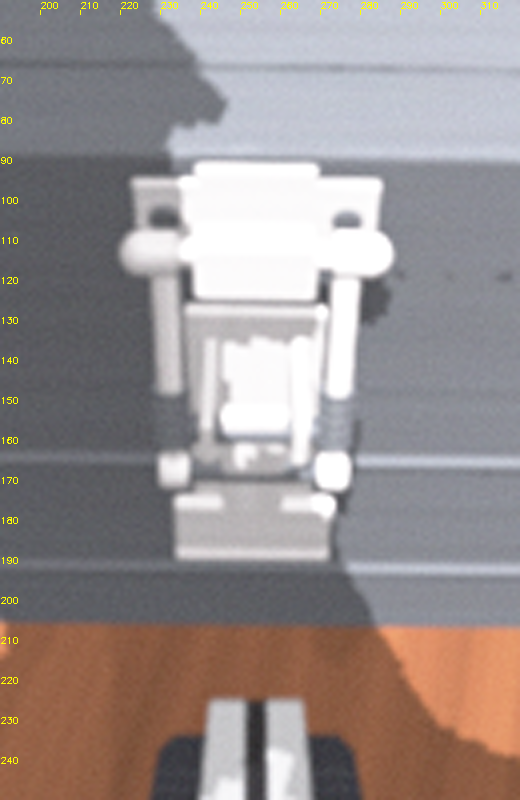

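View pics/s18_c220_140.png

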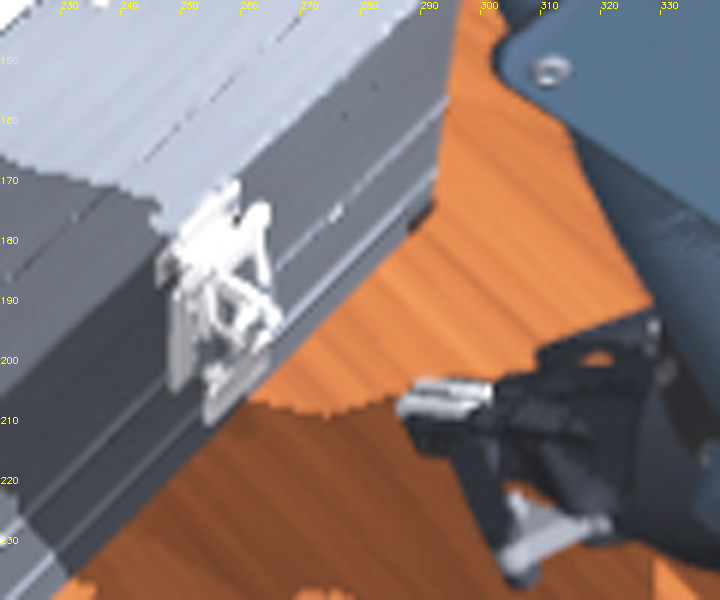

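View pics/t18.png

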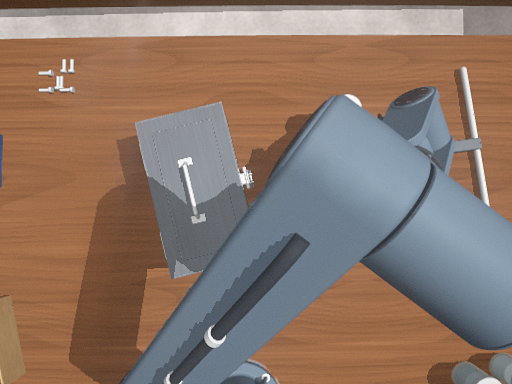

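```bash
python3 -m crank '[{"grip":1,"offset":[10,0,-40],"angular":[0,0,0]},{"grip":1,"offset":[50,0,-70],"angular":[0,0,0]},{"grip":1,"offset":[90,0,-80],"angular":[0,0,0]},{"grip":1,"offset":[90,0,-80],"angular":[0,0,0]},{"grip":1,"offset":[90,0,-80],"angular":[0,0,0]},{"grip":1,"offset":[90,0,-80],"angular":[0,0,0]}]'; python3 - <<'E'
from h import *
w=snap("wrist","w19");snap("scene","s19")
print("tip home",proj(w,W(21,67,18)).round(1),"seat",proj(w,W(13.5,148.5,23)).round(1))
crop("w19",190,320,100,280,4)
a,b=cv2.imread("pics/s0.png") if 0 else cv2.imread("pics/scene0.png"),cv2.imread("pics/s19.png")
cv2.imwrite("pics/cmp.png",np.vstack([a[190:384,200:440],b[190:384,200:440]]))
E
```

```text
t: 14.9
tcp_pos: [0.5736, -0.12, 0.2408]
tool_rot: [0.548, 0.698, 0.285, -0.363]
force: [0.2, 0.6, -0.7]
finger_gap: 0.0
tip home [269.5 237.3] seat [277.5 197.4]
```

View pics/cmp.png

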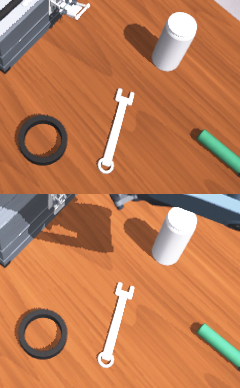

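View pics/w19_c190_100.png

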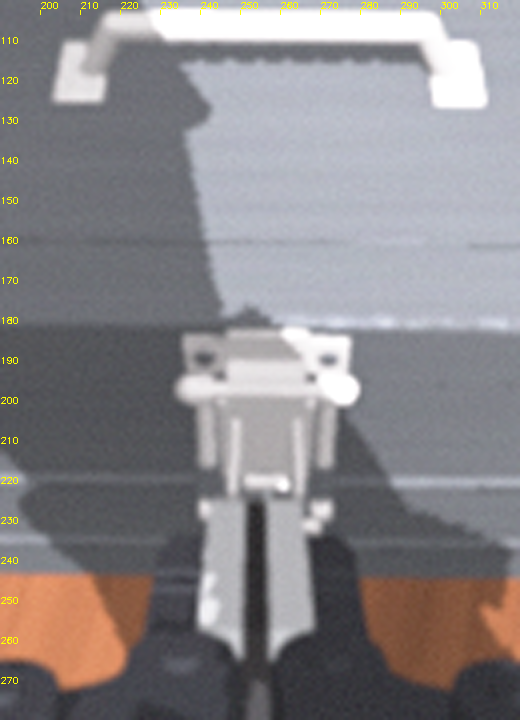

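Clear: from this side the bar sits behind the lip. The can, tape and wrench have not moved. Handing in.

```bash
python3 -c "
from station import manip
print(manip.sense()['force'].round(1)); manip.sign_off()"
```

```text
[-0.5 -1.1 -0.3]
the job is handed in; nothing more can be done
```

I shut the chest lid, hooked the loop over the keeper and pushed the latch lever home. I handed the job in at about 15 s. It reports no verdict, so success rests on my own last checks.

- **Lid:** I pushed it down with the closed fingers along its arc until it stopped at about 21 N.
- **Loop:** The lever had sagged from about 1.9 to 1.76 rad, so I raised it from below. I then swung the loop's bar over the lip, where it dropped behind it. Two views placed the bar about 7 mm out from the front face and 148 mm above the bench, which is behind the lip.
- **Lever:** I pushed it down over centre until it met a firm stop, with about 12 N on the fingertips. I saw no distinct snap in the force readings.

**Last checks**
- **Latch:** After I backed off, the lever tip was at pixel (270, 188) in the wrist picture, against (272, 188) predicted for home. The bar heads matched the predicted seat within 1–2 pixels.
- **Other things:** Before and after pictures show the can, tape and wrench unmoved.
- **Robot:** It ended clear of everything, at near zero force.
- **Disagreement:** Triangulated heights of the bar differed by several mm between views earlier on. I relied on the comparison with predicted pixels instead.

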